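# Stow the sauce tins in the counter locker and close it up

## Robot

A 7-joint arm with a two-finger parallel gripper is mounted at the origin on the work surface. World frame = base frame: x ahead of the robot, y to its left, z up, the work surface at z = 0. Lengths are in mm, angles in rad, forces in N, time in s.
With the tool pointing down it reaches from about 400 to 875 mm from the base axis. Payload 19.3 kg.
Tool frame: the origin (TCP) lies on the centre line of the jaws, within the pads' length; the fingertips stand 25 mm ahead of it and the grasp point (between the pads) lies 6 mm ahead of it; z points along the fingers, x is the direction in which the jaws open and shut, and the axes are right-handed (so a half turn about z gives the same grasp; the last joint's range is limited). The gripper opens to 85 mm and grips with 20 to 120 N. Pads are 22 mm wide; open, the fingers measure 114 mm over their backs; the gripper's body (76 mm by 85 mm) begins 54 mm behind the grasp point. The pads swing forward as they close: fully open they stand 13 mm farther back than shut.
Start: joints at [-1.276, 0.521, -0.036, 1.599, 0.021, 1.021, -0.113], TCP at [222.994, 583.856, 231.591] pointing down, gripper open.
Joint ranges: [-2.91, 2.91], [-0.3, 2.13], [-1.5, 1.42], [0.17, 2.43], [-1.26, 4.41], [0.16, 1.93], [-2.52, 2.52]. Speed limits (rad/s): [1.89, 1.89, 2.39, 2.39, 3.01, 3.01, 3.01].

## Interface

Orientations are given as a unit quaternion [w, x, y, z].
In Python, from plant import manip gives the robot as it stands.
- The arm moves only by the shell command python3 -m creep 'ROWS' [FORCE]. ROWS is a JSON object of lists of equal length, an entry for each row: "fingers": the opening, from -1 (shut) to 1 (fully open), so that 0 is half open; "linear": the shift along the tool's x, y, z as a fraction of full scale, a list of three; "yaw": the turn about the tool's z as a fraction of full scale. In form: {"fingers": [fingers, ...], "linear": [[dx, dy, dz], ...], "yaw": [yaw, ...]}. A call has 1 to 20 rows; each row shifts and turns the pose as measured when the row begins, along the tool's axes as they then stand; what a row does not reach is not made up. Full scale, the value 1, is 0.5 m for a shift and 90 degrees for a turn. A row lasts 1/8 s, in which the tool goes at most 62.5 mm and 10.7 degrees, less where a joint would pass 70% of its speed; a pose out of reach is approached as far as the arm can. A call with a number of a shift or a turn outside -1 to 1 is refused whole. A call with a gripper value outside its range is refused whole. The fingers move at their own pace and stop on an object; FORCE is the grip in N (left out, the last holds). Time passes only in rows, so rows that do not move let the fingers close. It gives the time, the measured TCP pose, the force and the opening at its end, in the units of the state.
- manip.get_state(): the state, without advancing time (a new reading comes with each control period).
- manip.snapshot(name): name is "scene" or "side" or "wrist"; returns (picture, depth): 480x640x3 uint8, red, green, blue; 480x640 float32, mm along the optical axis (not along the pixel's ray), 0 where there is no reading.
- manip.camera_model(name): a dict with "vfov" (degrees; the focal length in pixels is half the picture's height over the tangent of half this angle, whatever the lens; pixels are square), "cx", "cy" (the principal point, pixels), "R" (3x3) and "t" (3): a world point X has camera coordinates R X + t; the wrist camera has in their place "T_tool_cam" (4x4, takes a point from camera to tool coordinates, whose origin is the TCP and whose axes are the tool frame's). Camera axes: x right, y down, z forward; pixel columns grow to the right and rows downward; lengths in mm; the calibration is good to about 2 mm. A picture is of the moment at which its call begins: read the wrist's pose just before it. camera_model takes no time and is no camera call.
- manip.hand_in(): hands the job in, once; it reports no verdict.
The state is a dict: "t": time; "joint_pos": joint angles; "joint_velocities": joint speeds; "effort": joint torques, N m; "position": TCP position; "tool_rot": TCP orientation; "contact_force": force on the tool from outside, world axes, zero at the start; "moment": the same for the moment, N m; "grip_width": opening from 0.0 (shut) to 1.0 (fully open).
Only numpy, scipy, OpenCV 4.12 (cv2) and the standard library are available. Lean on these libraries where they do the work, as an engineer would, in place of code of your own. Each camera call takes 0.05 s, during which the arm holds its last target.

## Task

Closing time at the food stall: raise the white flap board of the low metal locker up through its notches until it stays propped on its highest notch by itself, and put every loose sauce tin into the well beneath it. Then lift the flap past that top notch so that the pawl tips clear, bring it down flat, and see that the locker's end door is pushed fully shut on its catch. Leave the squeeze bottles and the bowl where they are.

Things in the scene. Friction and masses are not known exactly. Their poses are not given: they have to be found in the camera images.
- locker: Low open-topped aluminium locker fixed on the counter, 210 mm deep (its x, -105 to 105), 370 mm wide (its y, -185 to 185), walls 92 mm high, 10 mm thick, floor 28 mm thick. Origin: centre of its underside, z up; its front (-x) faces the robot. The flap hinges on its far (+x) wall, the ratchet is outside its left (+y) end, its right (-y) end is the end door.
- well_floor (a point): Centre of the well's floor, 28 mm above the counter, on the locker's vertical axis. The well is 190 mm along the locker's x (-95 to 95) by 350 mm along its y (-175 to 175, with the door shut) and 64 mm deep; four tins fit side by side with their long sides along the locker's x, near the front, clear of the raised flap.
- flap_hinge (a point): Middle of the flap's hinge line, at the top of the locker's far wall (locker frame: x 105, y 0, z 92 mm). The hinge line runs along the locker's y.
- flap_bar (a point): Middle of the flap's handle: a round steel bar 12 mm thick, 130 mm long, along the locker's y, 250 mm from the hinge line and 45 mm out from the board's free edge, with an arm at each end (110 mm clear between). It can be pinched from above at any flap angle a, and turns in the grip. Locker frame: x = 105 - 250 cos a, z = 92 + 250 sin a mm.
- flap (a joint): Angle of the white flap board (203 x 370 x 12 mm, 0.55 kg, damped), rad: 0 flat, growing as its near edge rises, stop at 1.685. Notches hold it at about 0.28, 0.56, 0.84, 1.12 and 1.40 (top): lift 0.04 to 0.08 past one, pause, let it down. About 5 N lifts the bar; over 0.5 rad/s it may skip. By 1.64 the pawl is thrown clear and the flap can be brought down; let go below 1.5, it sinks slowly.
- pawl (a joint): Lean of the brass pawl, an upright weighted lever on the locker's left end, rad: 0 to 0.12 = leaning on the ratchet pins (flap held from falling), about 0.35 = tipped outward to its stop (thrown clear, flap can come down). The flap works it: it is thrown when the flap passes about 1.60 to 1.64, and pushed back to hold again when the flap comes down flat.
- pawl_top (a point): Centre of the pawl's round brass weight (18 mm across), outside the locker's left (+y) end, about 112 mm above the counter. The ratchet parts reach 40 mm out from that end; carry things over them at 140 mm or more. A steel wedge on the flap's left edge, 120 mm from the hinge, rises with the flap.
- end_door (a joint): Angle of the end door, rad: 0 fully shut, growing as it swings outward (to the locker's -y). Its far edge is hinged; it starts ajar at 0.45 to 0.8. A sprung roller at the near front corner resists at about 0.05 rad: 3 to 4 N at the free edge pushes it over, and then it stays at 0.
- door_hinge (a point): Hinge line of the end door at mid height, at the locker's far right corner (locker frame: x 105, y -185, z 47 mm); the line is vertical and lies in the door's outer face. The door is an aluminium panel 228 mm long, 10 mm thick, from 6 to 88 mm above the counter.
- door_edge (a point): Point on the outer face of the end door, 200 mm from the hinge line, at mid height (47 mm above the counter).
- tin0: A lidded stainless sauce tin, a plain oblong box 90 x 44 x 50 mm (x, y, z) with rounded edges, about 0.15 kg, standing on the counter at the start; several are alike and some may be absent. Origin: centre of its underside, z up through the lid.
- tin1: A lidded stainless sauce tin, a plain oblong box 90 x 44 x 50 mm (x, y, z) with rounded edges, about 0.15 kg, standing on the counter at the start; several are alike and some may be absent. Origin: centre of its underside, z up through the lid.
- tin2: A lidded stainless sauce tin, a plain oblong box 90 x 44 x 50 mm (x, y, z) with rounded edges, about 0.15 kg, standing on the counter at the start; several are alike and some may be absent. Origin: centre of its underside, z up through the lid.
- tin3: A lidded stainless sauce tin, a plain oblong box 90 x 44 x 50 mm (x, y, z) with rounded edges, about 0.15 kg, standing on the counter at the start; several are alike and some may be absent. Origin: centre of its underside, z up through the lid.
- bottle_a: A brown squeeze bottle, about 0.4 kg, body 62 mm across and 185 mm tall with a red cap and nozzle; a bystander, not to be moved or tipped. Origin: centre of its underside.
- bottle_b: A dark purple squeeze bottle, about 0.4 kg, body 62 mm across and 185 mm tall with a red cap and nozzle; a bystander, not to be moved or tipped. Origin: centre of its underside.
- dip_bowl: A steel dipping bowl 90 mm across and 45 mm tall, 0.25 kg; a bystander, not to be moved. Origin: centre of its underside.

How it is judged:
By the outcome, as a careful person would: the job done as asked, in the order asked, and still so for the second after the job is handed in, with the robot touching nothing.
Of tin0, tin1, tin2, tin3 only 2 to 4 are there at a start; the rules pass over those that are not, and their reading is None.
At some moment in a run one of tin0, tin1, tin2, tin3 may be knocked a few centimetres aside while the robot is not near it.
Once in a run the grip may slacken for a moment while it holds something.
It also fails if it takes over 210 s, if anything falls off the work surface, if the arm or the gripper's body presses on something with over 40 N, if the wrist force passes 120 N, or if a joint passes its speed limit or range.

## Working session

There is one attempt and no reset: what is moved stays moved. The work goes in short steps, Python scripts to look and compute and a shell command to move; the robot and the scene stay as the last step left them, time stands still between calls to the robot, and variables do not carry over. Pictures are saved under pics/ and viewed, and the job is handed in when it is done.

```bash
ls; mkdir -p pics; cat > h.py <<'E'
import numpy as np, cv2
from plant import manip
def K(m):
    f=240/np.tan(np.radians(m["vfov"])/2); return f,m["cx"],m["cy"]
def snap(name,fn):
    s=manip.get_state(); p,d=manip.snapshot(name); cv2.imwrite("pics/%s.png"%fn,cv2.cvtColor(p,cv2.COLOR_RGB2BGR)); np.savez("/tmp/%s.npz"%fn,p=p,d=d,pos=s["position"],q=s["tool_rot"],name=name); return p,d
def rot(q):
    from scipy.spatial.transform import Rotation as R
    return R.from_quat([q[1],q[2],q[3],q[0]]).as_matrix()
def world(fn,u,v,dep=None,z=None):
    a=np.load("/tmp/%s.npz"%fn); n=str(a["name"]); m=manip.camera_model(n); f,cx,cy=K(m)
    r=np.array([(u-cx)/f,(v-cy)/f,1.])
    if n=="wrist":
        T=np.array(m["T_tool_cam"]); Rt=rot(a["q"]); Rw=Rt@T[:3,:3]; o=Rt@T[:3,3]+a["pos"]
    else:
        Rw=np.array(m["R"]).T; o=-Rw@np.array(m["t"])
    if z is not None:
        w=Rw@r; return o+w*(z-o[2])/w[2]
    if dep is None: dep=float(a["d"][int(round(v)),int(round(u))])
    return o+Rw@(r*dep)
def cloud(fn):
    a=np.load("/tmp/%s.npz"%fn); n=str(a["name"]); m=manip.camera_model(n); f,cx,cy=K(m)
    d=a["d"]; v,u=np.mgrid[:480,:640]; P=np.stack([(u-cx)/f*d,(v-cy)/f*d,d],-1)
    if n=="wrist":
        T=np.array(m["T_tool_cam"]); Rt=rot(a["q"]); Rw=Rt@T[:3,:3]; o=Rt@T[:3,3]+a["pos"]
    else:
        Rw=np.array(m["R"]).T; o=-Rw@np.array(m["t"])
    W=P@Rw.T+o; W[d<=0]=np.nan; return W,a["p"]
def st():
    s=manip.get_state(); Rm=rot(s["tool_rot"]); print("t",round(s["t"],2),"pos",np.round(s["position"],1),"toolx",np.round(Rm[:,0],3),"tooly",np.round(Rm[:,1],3),"z",np.round(Rm[:,2],3),"F",np.round(s["contact_force"],1),"g",round(s["grip_width"],3),"j",np.round(s["joint_pos"],2)); return s
E
python3 - <<'E'
from h import *
snap("scene","s0"); snap("side","d0"); snap("wrist","w0"); st()
for n in("scene","side"):
    m=manip.camera_model(n); print({k:np.round(v,3).tolist() for k,v in m.items()}, -np.array(m["R"]).T@np.array(m["t"]))
print(manip.camera_model("wrist"))
E
```

```text
pics
t 0.15 pos [222.9 583.6 231.2] toolx [ 0.357  0.934 -0.001] tooly [ 0.934 -0.357  0.   ] z [-0.    -0.001 -1.   ] F [ 0.6 -0.3 -0.7] g 1.003 j [-1.28  0.52 -0.04  1.6   0.02  1.02 -0.11]
{'vfov': 48.454, 'cx': 322.362, 'cy': 238.326, 'R': [[0.404, 0.915, 0.012], [0.786, -0.34, -0.517], [-0.469, 0.218, -0.856]], 't': [-286.888, -400.842, 1451.429]} [1111.03343209 -190.79575014 1038.66626957]
{'vfov': 49.55, 'cx': 326.072, 'cy': 239.403, 'R': [[0.778, -0.629, 0.013], [-0.439, -0.557, -0.705], [0.45, 0.543, -0.709]], 't': [-425.33, 357.53, 762.892]} [ 144.05929897 -482.18839871  798.4224403 ]
{'vfov': 58.78759043737024, 'cx': 318.9989779524269, 'cy': 239.5728085452528, 'T_tool_cam': array([[ 9.99999961e-01, -2.56213248e-04, -1.09314734e-04,
        -2.24383365e-01],
       [ 2.76784055e-04,  9.58148398e-01,  2.86271848e-01,
        -7.30524184e+01],
       [ 3.13930970e-05, -2.86271868e-01,  9.58148432e-01,
        -1.41114643e+02],
       [ 0.00000000e+00,  0.00000000e+00,  0.00000000e+00,
         1.00000000e+00]])}
```

View pics/s0.png

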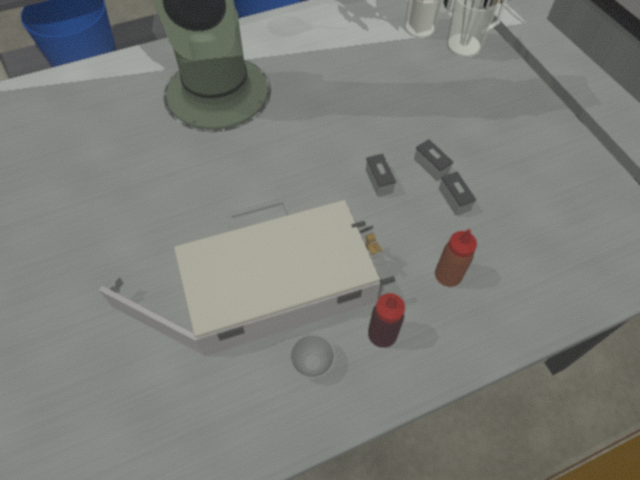

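View pics/d0.png

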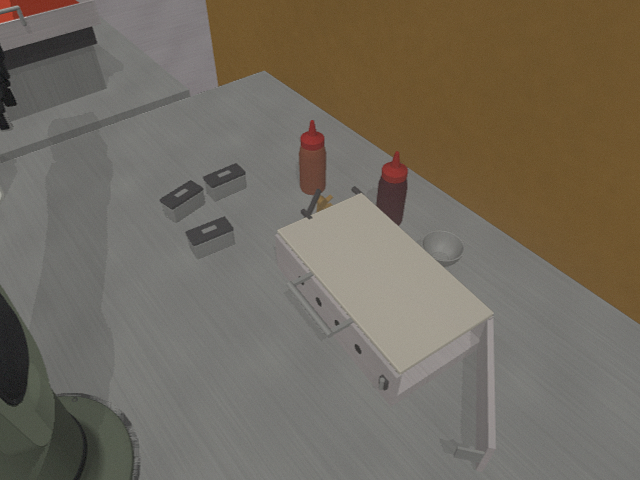

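View pics/w0.png

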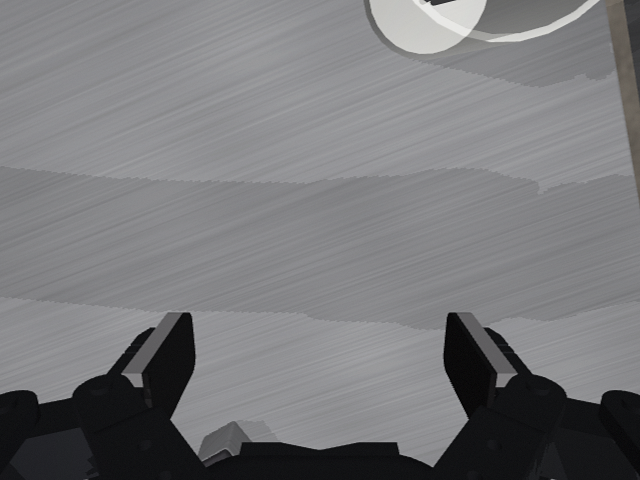

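Three tins (scene px ~(380,173), (433,158), (458,192)), locker mid-scene with its door ajar (lower left), bottles and bowl at its far side and left end. Now to measure.

```bash
python3 - <<'E'
from h import *
for fn in("s0","d0"):
    W,p=cloud(fn); Z=W[...,2]
    m=(Z>88)&(Z<115)&(p.min(-1)>140)&(W[...,0]>200)&(W[...,0]<1000)
    n,l,s,c=cv2.connectedComponentsWithStats(m.astype(np.uint8)); i=1+np.argmax(s[1:,4]); P=W[l==i]
    r=cv2.minAreaRect(P[:,:2].astype(np.float32)); print(fn,"flap",s[i,4],r,np.median(P[:,2])); print(cv2.boxPoints(r).round(1).tolist())
    m=(Z>44)&(Z<58)&(W[...,0]>100)&(W[...,0]<1000)
    n,l,s,c=cv2.connectedComponentsWithStats(m.astype(np.uint8))
    for i in range(1,n):
        if s[i,4]>120:
            P=W[l==i]; r=cv2.minAreaRect(P[:,:2].astype(np.float32)); print(s[i,4],c[i].round(),np.round(r[0],1),np.round(r[1],1),round(r[2],1),P[:,2].mean().round(1))
E
```

```text
s0 flap 16365 ((609.6107177734375, -63.46348571777344), (375.3696594238281, 209.56246948242188), 85.16204071044922) 103.51501525332719
[[489.3999938964844, -241.60000610351562], [698.2000122070312, -259.29998779296875], [729.7999877929688, 114.69999694824219], [521.0, 132.39999389648438]]
513 [598.  43.] [ 278.7 1028.9] [357.4  14.2] 3.2 51.0
135 [467.  40.] [136.8 700.2] [95.7 33.8] 60.9 51.3
542 [434. 155.] [458.8 405. ] [91.4 46.3] 12.3 48.3
561 [381. 170.] [449.6 265.2] [44.6 91.8] 84.8 48.3
606 [459. 189.] [569.  405.1] [46.  92.8] 88.6 48.4
611 [254. 319.] [ 677.3 -160. ] [560.6 111.8] 68.1 50.6
d0 flap 17224 ((611.7305908203125, -63.698211669921875), (369.28759765625, 201.89768981933594), 84.83216857910156) 104.72864086860409
[[494.6000061035156, -238.5], [695.5999755859375, -256.70001220703125], [728.9000244140625, 111.0999984741211], [527.7999877929688, 129.3000030517578]]
420 [58. 87.] [ 415.2 1033.8] [244.4  18.2] 2.9 51.1
504 [224. 175.] [568.4 402.5] [49.  89.6] 89.2 49.3
121 [313. 177.] [724.6 269.5] [24.7 58.2] 55.0 51.2
576 [181. 194.] [459.7 402. ] [92.4 50.7] 11.9 49.3
130 [390. 209.] [787.8  77.7] [27.1 59.8] 45.1 51.5
707 [209. 231.] [448.3 262.3] [47.2 89.4] 84.3 49.3
168 [320. 302.] [509.4 -28. ] [121.    3.6] 84.3 51.0
203 [362. 353.] [ 498.  -152.1] [108.8   3.6] 84.7 51.0
187 [482. 403.] [ 586.9 -336.2] [161.    1.4] 39.2 51.9
154 [472. 456.] [ 508.  -381.9] [ 5.6 48.2] 36.8 50.9
```

```bash
python3 - <<'E'
from h import *
p=cv2.imread("pics/d0.png"); cv2.imwrite("pics/d0a.png",cv2.resize(p[180:470,260:520],None,fx=2.3,fy=2.05,interpolation=cv2.INTER_CUBIC))
p=cv2.imread("pics/s0.png"); cv2.imwrite("pics/s0a.png",cv2.resize(p[130:380,90:490],None,fx=2,fy=2,interpolation=cv2.INTER_CUBIC))
E
```

```text
(no output)
```

View pics/d0a.png

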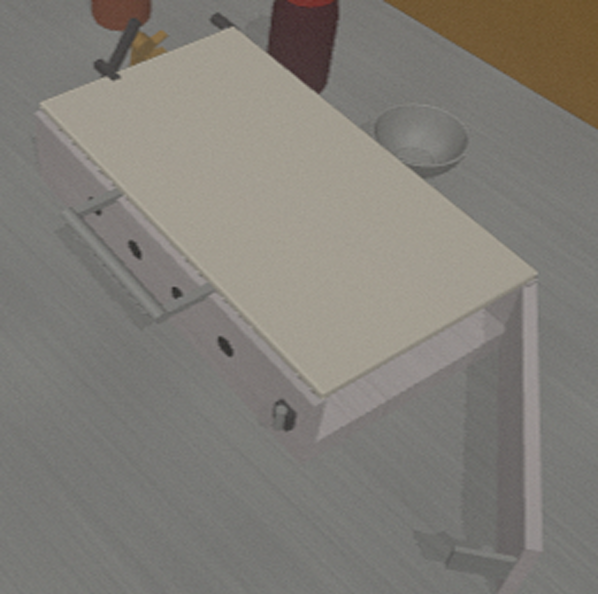

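View pics/s0a.png

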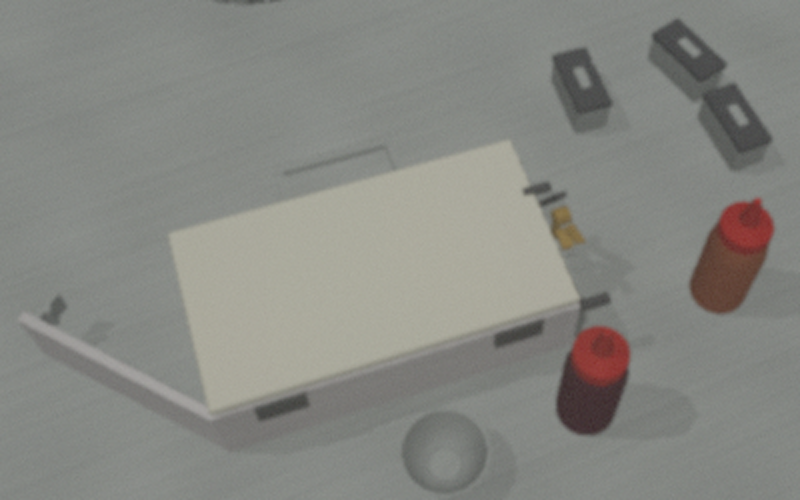

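```bash
cat >> h.py <<'E'
LO=np.array([609.5,-63.5]); LY=np.radians(-5.0)
LX=np.array([np.cos(LY),np.sin(LY)]); LYv=np.array([-np.sin(LY),np.cos(LY)])
def L2w(x,y,z): return np.array([*(LO+x*LX+y*LYv),z])
def w2L(p): d=np.array(p[:2])-LO; return np.array([d@LX,d@LYv,p[2]])
def go(p,head=None):
    s=st(); Rm=rot(s["tool_rot"]); d=Rm.T@(np.array(p)-s["position"]); print("target",np.round(p,1),"delta tool mm",d.round(1),"frac",(d/500).round(4))
    if head is not None:
        h=np.degrees(np.arctan2(Rm[1,0],Rm[0,0])); y=-(head-h); y=(y+180)%360-180; print("head",h.round(1),"yaw frac",round(y/90,4),"deg",round(y,1))
E
python3 -m creep '{"fingers":[-0.2,-0.2,-0.2,-0.2,-0.2,-0.2,-0.2],"linear":[[0,0,0],[0,0,0],[0,0,0],[0,0,0],[0,0,0],[0,0,0],[0,0,0]],"yaw":[0.117,0.117,0.117,0.117,0.117,0.117,0.117]}' 40
python3 - <<'E'
from h import *
b=(309.6,308.8); print(world("d0",*b,z=98), L2w(-145,0,92)); 
go(L2w(-145,0,200),-5)
E
```

```text
t: 1.02
position: [222.8, 582.6, 229.5]
tool_rot: [0.002, 0.999, -0.054, -0.001]
contact_force: [-0.4, 0.2, -0.3]
grip_width: 0.399
[464.08688324 -56.65240051  98.        ] [465.05176878 -50.8624173   92.        ]
t 1.02 pos [222.8 582.6 229.5] toolx [ 0.994 -0.108 -0.001] tooly [-0.108 -0.994  0.004] z [-0.002 -0.004 -1.   ] F [-0.4  0.2 -0.3] g 0.399 j [-1.49  0.54  0.29  1.61 -0.17  1.02 -1.26]
target [465.1 -50.9 200. ] delta tool mm [309.4 603.4  31.5] frac [0.6189 1.2068 0.063 ]
head -6.2 yaw frac -0.0135 deg -1.2
```

```bash
python3 -m creep '{"fingers":[-0.2,-0.2,-0.2,-0.2,-0.2,-0.2,-0.2,-0.2,-0.2,-0.2,-0.2,-0.2,-0.2,-0.2,-0.2,-0.2,-0.2],"linear":[[0.02,0.04,0],[0.037,0.073,0],[0.037,0.073,0],[0.037,0.073,0],[0.037,0.073,0],[0.037,0.073,0],[0.037,0.073,0],[0.037,0.073,0],[0.037,0.073,0],[0.037,0.073,0],[0.037,0.073,0],[0.037,0.073,0],[0.037,0.073,0],[0.037,0.073,0],[0.037,0.073,0],[0.037,0.073,0],[0.02,0.04,0]],"yaw":[0,0,0,0,0,0,0,0,0,0,0,0,0,0,0,-0.006,-0.006]}'
python3 - <<'E'
from h import *
go(L2w(-145,0,180),-5); snap("wrist","w1")
E
```

```text
t: 3.15
position: [458.6, -52.9, 230.8]
tool_rot: [0.002, 0.999, -0.044, -0.0]
contact_force: [1.2, 0.1, 1.3]
grip_width: 0.399
t 3.15 pos [458.6 -52.9 230.8] toolx [ 0.996 -0.087 -0.001] tooly [-0.087 -0.996  0.004] z [-0.001 -0.004 -1.   ] F [1.2 0.1 1.3] g 0.399 j [-0.47  0.3   0.56  2.03 -0.2   0.86  0.12]
target [465.1 -50.9 180. ] delta tool mm [ 6.3 -2.8 50.8] frac [ 0.0126 -0.0056  0.1016]
head -5.0 yaw frac -0.0001 deg -0.0
```

View pics/w1.png

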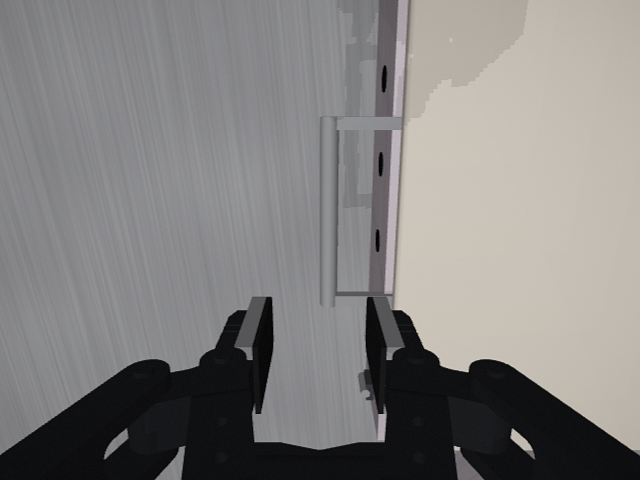

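Wrist view: bar vertical at column ~328, ends at rows 117 and 305, flap edge right at ~397.

```bash
python3 - <<'E'
from h import *
a=world("w1",328,118,z=98);b=world("w1",328.5,304,z=98);print(a,b,(a+b)/2,w2L((a+b)/2))
W,p=cloud("w1"); print(w2L(W[200,328]),w2L(W[300,328]),w2L(W[200,450]),w2L(W[200,402]),np.degrees(np.arctan2((a-b)[1],(a-b)[0]))-90)
E
```

```text
[469.81467687  15.11615255  98.        ] [ 459.9023869 -110.3872754   98.       ] [464.85853189 -47.63556143  98.        ] [-145.47374058    3.19773501   98.        ]
[-145.6853562    14.34795648   96.49890015] [-145.28488013  -57.25794886   96.7438183 ] [-67.96027753  15.87241569 103.93530832] [-98.26386187  15.53584302 102.28741541] -4.515859786526107
```

```bash
python3 -m creep '{"fingers":[-0.2,-0.2,-0.2,-0.2,-0.2,-0.2,-0.2,-1,-1,-1,-1,-1],"linear":[[0.0128,-0.004,0.03],[0,0,0.06],[0,0,0.06],[0,0,0.06],[0,0,0.04],[0,0,0.014],[0,0,0],[0,0,0],[0,0,0],[0,0,0],[0,0,0],[0,0,0]],"yaw":[0,0,0,0,0,0,0,0,0,0,0,0]}' 50
python3 - <<'E'
from h import *
go(L2w(-145,0,98),-5)
E
```

```text
t: 4.7
position: [465.4, -49.9, 92.1]
tool_rot: [0.002, 0.999, -0.042, -0.001]
contact_force: [-1.9, -1.3, -3.0]
grip_width: 0.105
t 4.7 pos [465.4 -49.9  92.1] toolx [ 0.996 -0.085 -0.002] tooly [-0.085 -0.996  0.004] z [-0.002 -0.004 -1.   ] F [-1.9 -1.3 -3. ] g 0.105 j [-0.33  0.54  0.4   2.13 -0.4   0.54  0.28]
target [465.1 -50.9  98. ] delta tool mm [-0.3  1.  -5.9] frac [-0.0006  0.002  -0.0117]
head -4.9 yaw frac 0.0015 deg 0.1
```

```bash
cat >> h.py <<'E'
def flap(off=0):
    s=st(); L=w2L(s["position"]); x=105-L[0]; z=L[2]-92-off; print("L",L.round(1),"a",round(np.arctan2(z,x),3),"r",round(np.hypot(x,z),1))
E
python3 -m creep '{"fingers":[-1,-1,-1,-1,-1,-1,-1,-1],"linear":[[0.0004,0,-0.02],[0.0012,0,-0.02],[0.002,0,-0.02],[0.0028,0,-0.02],[0.0036,0,-0.0197],[0.0044,0,-0.0195],[0.0051,0,-0.0193],[0.0059,0,-0.0191]],"yaw":[0,0,0,0,0,0,0,0]}' 60
python3 -c "
from h import *
flap()"
```

```text
t: 5.7
position: [479.6, -51.1, 176.8]
tool_rot: [0.002, 0.999, -0.043, -0.0]
contact_force: [1.8, -2.0, -5.9]
grip_width: 0.093
t 5.7 pos [479.6 -51.1 176.8] toolx [ 0.996 -0.085 -0.   ] tooly [-0.085 -0.996  0.005] z [-0.001 -0.005 -1.   ] F [ 1.8 -2.  -5.9] g 0.093 j [-0.41  0.42  0.51  2.04 -0.29  0.75  0.19]
L [-130.5    1.   176.8] a 0.346 r 250.3
```

```bash
python3 -m creep '{"fingers":[-1,-1,-1,-1,-1,-1,-1,-1,-1,-1,-1,-1,-1,-1],"linear":[[0.0068,0,-0.0177],[0.0075,0,-0.0175],[0.0082,0,-0.0171],[0.0089,0,-0.0168],[0.0095,0,-0.0164],[0.0102,0,-0.016],[0.0108,0,-0.0156],[0.0114,0,-0.0152],[0.012,0,-0.0147],[0.0126,0,-0.0142],[0.0132,0,-0.0137],[0.0137,0,-0.0131],[0.0142,0,-0.0126],[0.0147,0,-0.012]],"yaw":[0,0,0,0,0,0,0,0,0,0,0,0,0,0]}' 60
python3 -c "
from h import *
flap()"
```

```text
t: 7.45
position: [561.8, -57.0, 291.0]
tool_rot: [0.002, 0.999, -0.042, -0.0]
contact_force: [-0.4, -0.6, -0.2]
grip_width: 0.0
t 7.45 pos [561.8 -57.  291. ] toolx [ 0.996 -0.084  0.   ] tooly [-0.084 -0.996  0.004] z [-0.    -0.004 -1.   ] F [-0.4 -0.6 -0.2] g 0.0 j [-0.41  0.41  0.56  1.71 -0.24  1.09  0.14]
L [-48.1   2.3 291. ] a 0.915 r 251.1
```

The grip is shut on nothing; check where the flap is.

```bash
python3 -c "
from h import *
snap('side','d1'); snap('wrist','w2')"
```

```text
(no output)
```

View pics/d1.png

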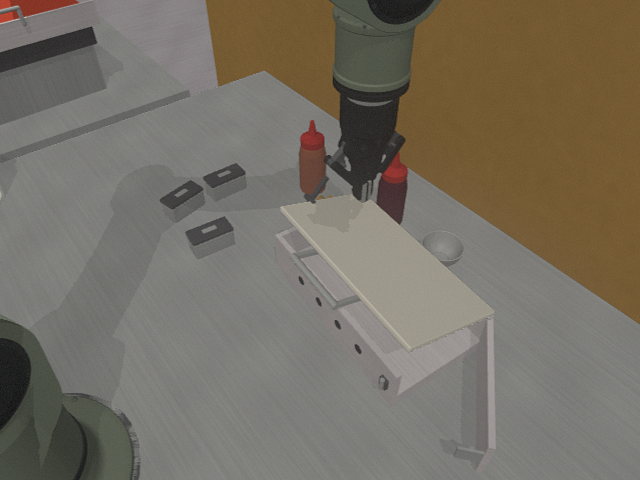

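View pics/w2.png

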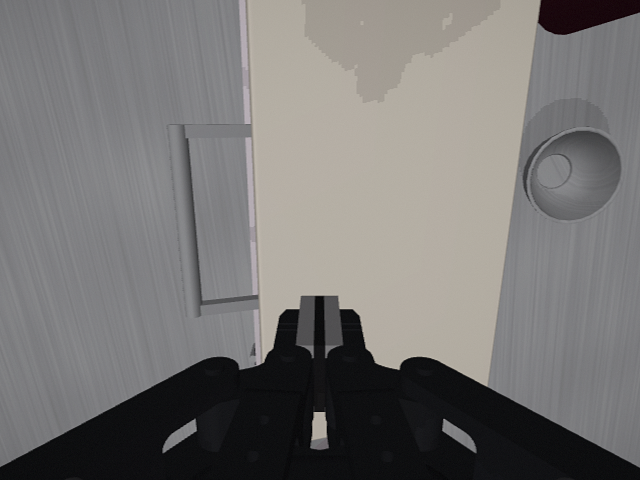

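Flap slipped back to its first notch (bar in w2 at column ~185, rows 125–315). Measure the bar and regrip.

```bash
python3 -m creep '{"fingers":[-0.2,-0.2,-0.2,-0.2,-0.2],"linear":[[-0.04,0,0],[-0.06,0,0],[-0.05,0,0],[-0.02,0,0.04],[0,0,0.04]],"yaw":[0,0,0,0,0]}' 80
python3 - <<'E'
from h import *
W,p=cloud("w2"); print(w2L(W[200,183]),w2L(W[160,181]),w2L(W[250,188]))
go(L2w(-135.2,2,167),-5); snap("wrist","w3")
E
```

```text
t: 8.18
position: [474.5, -49.9, 250.1]
tool_rot: [0.002, 0.999, -0.042, 0.001]
contact_force: [0.5, -0.1, -0.7]
grip_width: 0.395
[-134.09521003   20.63941464  164.85096046] [-133.65820906   45.69469496  162.95775865] [-133.92955234  -13.09075628  164.5419938 ]
t 8.18 pos [474.5 -49.9 250.1] toolx [ 0.996 -0.085  0.002] tooly [-0.085 -0.996  0.004] z [ 0.001 -0.004 -1.   ] F [ 0.5 -0.1 -0.7] g 0.395 j [-0.48  0.3   0.57  1.98 -0.2   0.92  0.11]
target [475.  -49.7 167. ] delta tool mm [ 0.4 -0.6 83.1] frac [ 0.0007 -0.0011  0.1662]
head -4.8 yaw frac 0.0017 deg 0.2
```

View pics/w3.png

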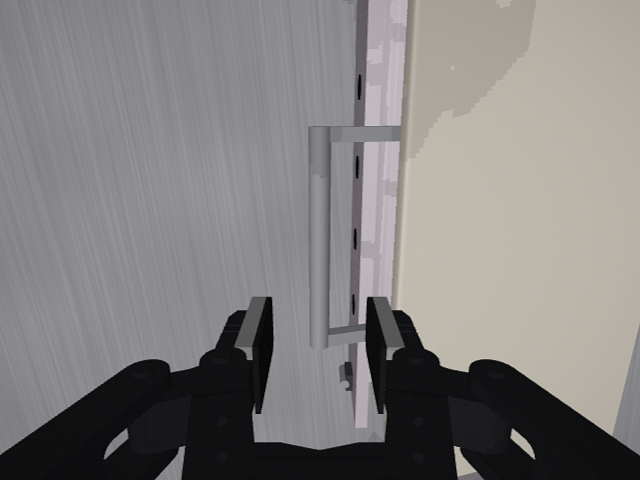

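Bar centred between jaws at column 319.

```bash
python3 -m creep '{"fingers":[-0.2,-0.2,-0.2,-0.2,-0.2,-1,-1,-1,-1],"linear":[[0,0,0.04],[0,0,0.06],[0,0,0.045],[0,0,0.012],[0,0,0],[0,0,0],[0,0,0],[0,0,0],[0,0,0]],"yaw":[0,0,0,0,0,0,0,0,0]}' 80
python3 -c "
from h import *
flap()"
```

```text
t: 9.35
position: [475.0, -50.3, 170.6]
tool_rot: [0.002, 0.999, -0.042, 0.001]
contact_force: [-0.6, -0.1, 0.2]
grip_width: 0.0
t 9.35 pos [475.  -50.3 170.6] toolx [ 0.996 -0.085  0.002] tooly [-0.085 -0.996  0.004] z [ 0.001 -0.004 -1.   ] F [-0.6 -0.1  0.2] g 0.0 j [-0.41  0.42  0.51  2.06 -0.3   0.73  0.2 ]
L [-135.2    1.5  170.6] a 0.316 r 252.7
```

```bash
python3 -c "
from h import *
p,d=snap('side','d2')
q=cv2.imread('pics/d2.png'); cv2.imwrite('pics/d2a.png',cv2.resize(q[170:370,240:440],None,fx=3,fy=3,interpolation=cv2.INTER_CUBIC))"
```

```text
(no output)
```

View pics/d2a.png

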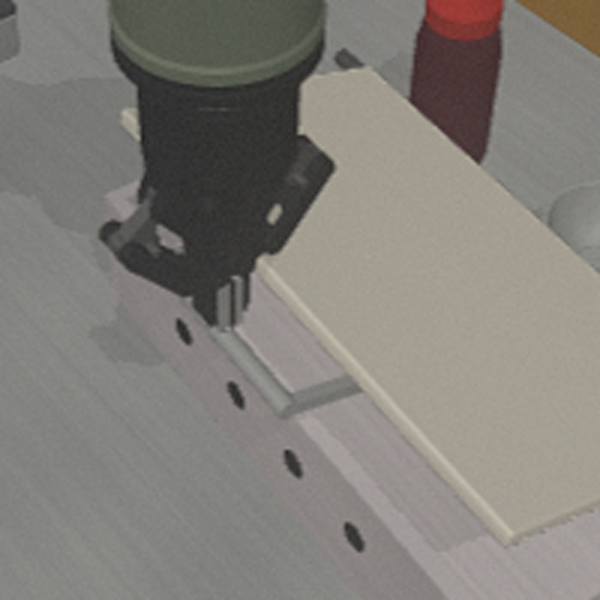

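```bash
python3 - <<'E'
from h import *
m=manip.camera_model("wrist"); T=np.array(m["T_tool_cam"]); f,cx,cy=K(m)
for fn,u in(("w2",310),("w2",328),("w3",262),("w3",376)):
    d=np.load(f"/tmp/{fn}.npz")["d"]
    for v in range(292,410,8):
        D=d[v,u]; c=T@np.array([(u-cx)/f*D,(v-cy)/f*D,D,1]); print(fn,u,v,D.round(),c[:3].round(1))
E
```

```text
w2 310 292 311.0 [ -6.9  52.9 145.4]
w2 310 300 147.0 [ -3.2 -10.6  -5.9]
w2 310 308 141.0 [ -3.  -10.9 -12.7]
w2 310 316 135.0 [ -2.9 -11.1 -19. ]
w2 310 324 131.0 [ -2.8 -10.7 -23.5]
w2 310 332 127.0 [ -2.7 -10.4 -27.8]
w2 310 340 122.0 [ -2.6 -10.6 -32.9]
w2 310 348 119.0 [ -2.6  -9.8 -35.9]
w2 310 356 111.0 [ -2.4 -12.2 -43.7]
w2 310 364 110.0 [ -2.3 -10.8 -45.4]
w2 310 372 109.0 [ -2.3  -9.  -46.1]
w2 310 380 110.0 [ -2.3  -6.9 -46.6]
w2 310 388 112.0 [ -2.4  -3.6 -45.3]
w2 310 396 113.0 [ -2.4  -0.8 -44.8]
w2 310 404 112.0 [ -2.4   0.4 -46.5]
w2 328 292 312.0 [  6.3  53.6 147. ]
w2 328 300 147.0 [  3.  -10.8  -6.4]
w2 328 308 143.0 [  2.9 -10.1 -11.1]
w2 328 316 135.0 [  2.8 -11.1 -18.9]
w2 328 324 130.0 [  2.7 -10.8 -23.7]
w2 328 332 126.0 [  2.6 -10.6 -28.2]
w2 328 340 121.0 [  2.5 -11.  -33.6]
w2 328 348 119.0 [  2.5  -9.9 -36.1]
w2 328 356 112.0 [  2.3 -11.4 -42.4]
w2 328 364 109.0 [  2.3 -11.4 -46.2]
w2 328 372 107.0 [  2.2 -10.6 -48.4]
w2 328 380 108.0 [  2.3  -8.  -48.1]
w2 328 388 111.0 [  2.3  -3.9 -45.7]
w2 328 396 112.0 [  2.3  -1.2 -45.4]
w2 328 404 113.0 [  2.4   1
[... 419 characters left out ...]
 262 380 129.0 [-17.3   4.8 -29.9]
w3 262 388 129.0 [-17.3   6.9 -30.8]
w3 262 396 128.0 [-17.2   8.8 -32. ]
w3 262 404 463.0 [-62.5 231.5 251.3]
w3 376 292 396.0 [ 52.5  87.3 223.9]
w3 376 300 147.0 [ 19.6 -10.8  -6.2]
w3 376 308 141.0 [ 18.8 -10.9 -12.8]
w3 376 316 135.0 [ 18.  -10.9 -18.5]
w3 376 324 130.0 [ 17.4 -10.8 -23.6]
w3 376 332 127.0 [ 16.9 -10.3 -27.7]
w3 376 340 128.0 [ 17.   -7.5 -27.5]
w3 376 348 127.0 [ 16.9  -5.6 -28.8]
w3 376 356 126.0 [ 16.8  -3.8 -30.3]
w3 376 364 126.0 [ 16.9  -1.3 -30.6]
w3 376 372 127.0 [ 16.9   1.1 -31.1]
w3 376 380 127.0 [ 16.9   3.6 -31.5]
w3 376 388 125.0 [ 16.7   4.9 -33.6]
w3 376 396 126.0 [ 16.9   7.8 -33.3]
w3 376 404 126.0 [ 16.8   9.9 -34.2]
```

The depth picture shows the fingertips really sit ~3 mm *behind* the reported TCP (not 25 ahead), which explains the weak grip on the top of the bar. I'll use grasp point ≈ TCP −22 mm.

```bash
python3 -m creep '{"fingers":[-0.2,-0.2,-0.2,-0.2,-0.2,-0.2,-0.2,-1,-1,-1,-1],"linear":[[0,0,0],[0,0,0],[0,0,0],[0,0,0.025],[0,0,0.03],[0,0,0.01],[0,0,0],[0,0,0],[0,0,0],[0,0,0],[0,0,0]],"yaw":[0,0,0,0,0,0,0,0,0,0,0]}' 60
python3 -c "
from h import *
flap(-22)"
```

```text
t: 10.78
position: [474.8, -50.5, 135.6]
tool_rot: [0.002, 0.999, -0.042, 0.0]
contact_force: [0.4, 0.2, -2.3]
grip_width: 0.123
t 10.78 pos [474.8 -50.5 135.6] toolx [ 0.996 -0.085  0.001] tooly [-0.085 -0.996  0.004] z [ 0.001 -0.004 -1.   ] F [ 0.4  0.2 -2.3] g 0.123 j [-0.38  0.48  0.47  2.09 -0.34  0.65  0.24]
L [-135.3    1.2  135.6] a 0.266 r 249.1
```

```bash
python3 -m creep '{"fingers":[-1,-1,-1,-1,-1,-1,-1,-1,-1,-1],"linear":[[0.0054,0,-0.0182],[0.0062,0,-0.018],[0.0069,0,-0.0177],[0.0076,0,-0.0174],[0.0083,0,-0.0171],[0.0089,0,-0.0168],[0.0096,0,-0.0164],[0.0103,0,-0.016],[0.0109,0,-0.0156],[0.0115,0,-0.0151]],"yaw":[0,0,0,0,0,0,0,0,0,0]}' 60
python3 -c "
from h import *
flap(-22)"
```

```text
t: 12.02
position: [519.6, -54.4, 225.5]
tool_rot: [0.002, 0.999, -0.043, -0.0]
contact_force: [1.6, -2.4, -7.8]
grip_width: 0.122
t 12.03 pos [519.6 -54.4 225.5] toolx [ 0.996 -0.085 -0.   ] tooly [-0.085 -0.996  0.004] z [-0.001 -0.004 -1.   ] F [ 1.6 -2.4 -7.8] g 0.122 j [-0.42  0.41  0.54  1.9  -0.26  0.9   0.16]
L [-90.4   1.3 225.5] a 0.672 r 249.7
```

```bash
python3 -m creep '{"fingers":[-1,-1,-1,-1,-1,-1,-1,-1,-1,-1,-1,-1],"linear":[[0.0121,0,-0.0147],[0.0127,0,-0.0142],[0.0132,0,-0.0136],[0.0138,0,-0.0131],[0.0143,0,-0.0125],[0.0148,0,-0.012],[0.0152,0,-0.0114],[0.0157,0,-0.0107],[0.0161,0,-0.0101],[0.0165,0,-0.0095],[0.0169,0,-0.0088],[0.0172,0,-0.0081]],"yaw":[0,0,0,0,0,0,0,0,0,0,0,0]}' 60
python3 -c "
from h import *
flap(-22)"
```

```text
t: 13.52
position: [613.1, -62.5, 300.8]
tool_rot: [0.002, 0.999, -0.043, -0.002]
contact_force: [-4.1, -0.7, 3.7]
grip_width: 0.123
t 13.53 pos [613.1 -62.5 300.8] toolx [ 0.996 -0.085 -0.003] tooly [-0.085 -0.996  0.004] z [-0.004 -0.004 -1.   ] F [-4.1 -0.7  3.7] g 0.123 j [-0.36  0.5   0.55  1.56 -0.27  1.17  0.16]
L [  3.5   1.3 300.8] a 1.156 r 252.1
```

```bash
python3 -m creep '{"fingers":[-1,-1,-1,-1,-1,-1,-1,-1,-1],"linear":[[0.0187,0,-0.0075],[0.019,0,-0.0065],[0.0193,0,-0.006],[0.0195,0,-0.005],[0.0197,0,-0.0045],[0.0199,0,-0.004],[0.019,0,-0.003],[0.003,0,0],[0,0,0]],"yaw":[0,0,0,0,0,0,0,0,0]}' 60
python3 -c "
from h import *
flap(-22);snap('side','d3');snap('scene','s3')"
```

```text
t: 14.65
position: [689.1, -69.1, 323.0]
tool_rot: [0.002, 0.999, -0.042, 0.001]
contact_force: [-0.6, -0.9, -3.9]
grip_width: 0.123
t 14.65 pos [689.1 -69.1 323. ] toolx [ 0.996 -0.085  0.002] tooly [-0.085 -0.996  0.004] z [ 0.002 -0.004 -1.   ] F [-0.6 -0.9 -3.9] g 0.123 j [-0.29  0.62  0.54  1.3  -0.31  1.3   0.16]
L [ 79.8   1.3 323. ] a 1.472 r 254.3
```

View pics/s3.png

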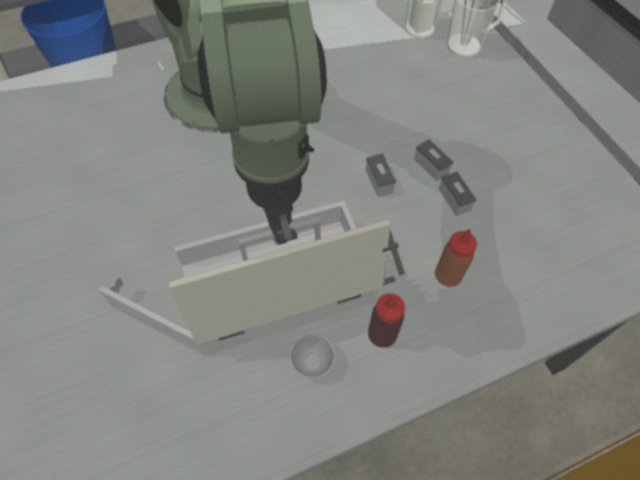

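Flap raised to ≈1.47; lower it onto the top notch.

```bash
python3 -m creep '{"fingers":[-1,-1,-1,-1,-1,-1],"linear":[[0,0,0],[0,0,0],[-0.01,0,0.001],[-0.01,0,0.0015],[-0.01,0,0.002],[0,0,0]],"yaw":[0,0,0,0,0,0]}' 60
python3 -c "
from h import *
flap(-22)"
```

```text
t: 15.5
position: [673.2, -67.7, 320.8]
tool_rot: [0.002, 0.999, -0.042, 0.002]
contact_force: [0.1, -2.0, -0.1]
grip_width: 0.118
t 15.5 pos [673.2 -67.7 320.8] toolx [ 0.996 -0.085  0.003] tooly [-0.085 -0.996  0.004] z [ 0.003 -0.004 -1.   ] F [ 0.1 -2.  -0.1] g 0.118 j [-0.31  0.59  0.54  1.36 -0.3   1.27  0.16]
L [ 63.8   1.4 320.8] a 1.408 r 254.2
```

```bash
python3 -m creep '{"fingers":[-0.2,-0.2,-0.2,-0.2,-0.2,-0.2,-0.2],"linear":[[0,0,0],[0,0,0],[0,0,0],[0,0,-0.02],[0,0,-0.04],[0,0,-0.04],[0,0,-0.02]],"yaw":[0,0,0,0,0,0,0]}'
python3 -c "
from h import *
flap(-22);snap('side','d4');snap('wrist','w4')"
```

```text
t: 16.38
position: [673.0, -66.6, 383.3]
tool_rot: [0.002, 0.999, -0.042, 0.001]
contact_force: [-0.3, -0.2, 1.3]
grip_width: 0.4
t 16.38 pos [673.  -66.6 383.3] toolx [ 0.996 -0.084  0.002] tooly [-0.084 -0.996  0.003] z [ 0.002 -0.003 -1.   ] F [-0.3 -0.2  1.3] g 0.4 j [-0.31  0.56  0.56  1.25 -0.29  1.4   0.14]
L [ 63.5   2.5 383.3] a 1.439 r 316.1
```

View pics/d4.png

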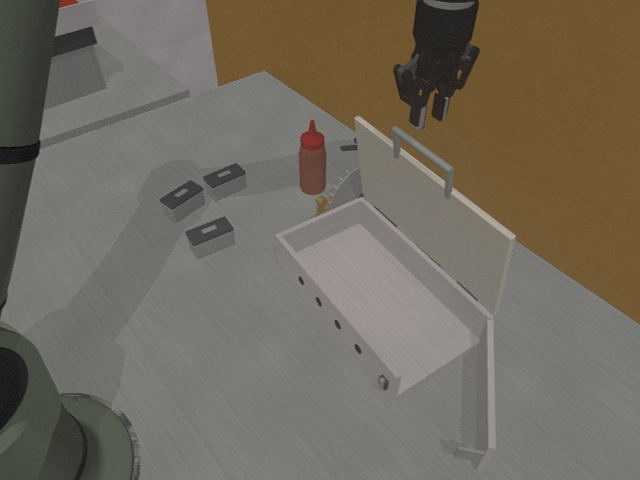

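View pics/w4.png

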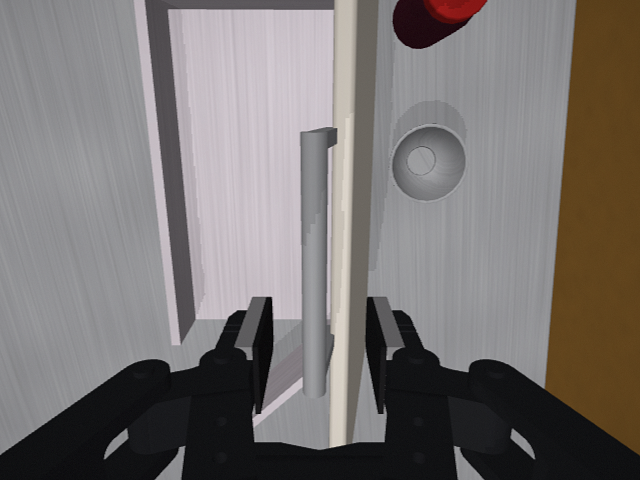

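Flap stays propped (d4), well empty, three tins. Now to tin A at (449,264).

```bash
python3 -m creep '{"fingers":[0,0,0,0,0,0,0,0,0,0,0,1,1,1,1,1,1,1,1],"linear":[[-0.03,-0.037,0],[-0.055,-0.068,0],[-0.055,-0.068,0],[-0.055,-0.068,0],[-0.055,-0.068,0],[-0.055,-0.068,0],[-0.055,-0.068,0],[-0.055,-0.068,0],[-0.055,-0.068,0],[-0.025,-0.031,0],[0,0,0.03],[0,0,0.03],[0,0,0.03],[0,0,0.03],[0,0,0.03],[0,0,0.03],[0,0,0.03],[0,0,0.03],[0,0,0.03]],"yaw":[0,0,0,0,0,0,0,0,0,0,-0.111,-0.111,-0.111,-0.111,-0.111,-0.111,-0.111,-0.111,-0.111]}'
python3 -c "
from h import *
go([449,264,200],84.8);snap('wrist','w5')"
```

```text
t: 18.85
position: [437.5, 268.2, 231.0]
tool_rot: [-0.0, 0.718, 0.696, -0.007]
contact_force: [-0.5, -0.5, 0.3]
grip_width: 1.001
t 18.85 pos [437.5 268.2 231. ] toolx [ 0.031  0.999 -0.01 ] tooly [ 0.999 -0.031 -0.01 ] z [-0.01  -0.009 -1.   ] F [-0.5 -0.5  0.3] g 1.001 j [-0.79  0.36  0.15  1.89 -0.07  0.92  0.94]
target [449 264 200] delta tool mm [-3.5 12.  30.9] frac [-0.007   0.024   0.0619]
head 88.2 yaw frac 0.0382 deg 3.4
```

View pics/w5.png

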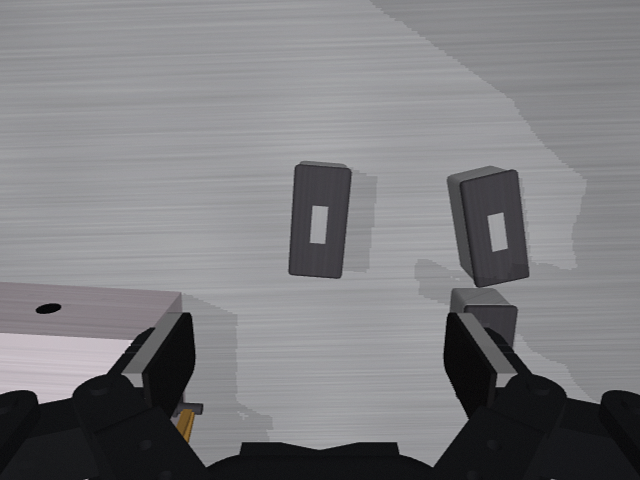

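```bash
python3 -c "
from h import *
W,p=cloud('w5')
c=[world('w5',u,v,z=50) for u,v in((296,163),(351,166),(341,278),(289,275))]; print(np.round(c,1),np.mean(c,0)); print(W[221,300],W[180,310])
d=c[0]+c[1]-c[2]-c[3]; print(np.degrees(np.arctan2(-d[1],-d[0])))
go(np.mean(c,0)*[1,1,0]+[0,0,80],84.8)"
```

```text
[[398.4 250.2  50. ]
 [401.9 291.4  50. ]
 [491.5 282.4  50. ]
 [487.7 240.5  50. ]] [444.85921617 266.14400009  50.        ]
[443.52070299 251.20914677  48.4530475 ] [411.68196064 260.2171951   48.33509419]
-5.993869837107655
t 18.9 pos [436.7 267.7 229.2] toolx [ 0.021  1.    -0.011] tooly [ 1.    -0.021 -0.012] z [-0.012 -0.011 -1.   ] F [-0.6 -0.7 -3.1] g 0.999 j [-0.78  0.36  0.15  1.89 -0.07  0.92  0.95]
target [444.9 266.1  80. ] delta tool mm [  0.2  10.  149.1] frac [0.0005 0.02   0.2983]
head 88.8 yaw frac 0.0445 deg 4.0
```

```bash
python3 -m creep '{"fingers":[1,1,1,1,1,1,1],"linear":[[-0.003,0.012,0.02],[0,0.012,0.04],[0,0,0.07],[0,0,0.08],[0,0,0.06],[0,0,0.02],[0,0,0]],"yaw":[0.02,0.02,0,0,0,0,0]}'
python3 -c "
from h import *
go([447,264.5,10],84.5)"
```

```text
t: 19.77
position: [449.9, 263.1, 79.4]
tool_rot: [0.001, 0.748, 0.663, -0.007]
contact_force: [0.3, -0.5, 0.2]
grip_width: 1.0
t 19.77 pos [449.9 263.1  79.4] toolx [ 0.12   0.993 -0.013] tooly [ 0.993 -0.12  -0.008] z [-0.009 -0.012 -1.   ] F [ 0.3 -0.5  0.2] g 1.0 j [-0.74  0.6   0.13  1.98 -0.13  0.58  0.93]
target [447.  264.5  10. ] delta tool mm [ 1.9 -2.5 69.4] frac [ 0.0039 -0.005   0.1388]
head 83.1 yaw frac -0.0153 deg -1.4
```

```bash
python3 -m creep '{"fingers":[1,1,1,1,-1,-1,-1,-1,-1],"linear":[[0.003,-0.003,0.04],[0,0,0.05],[0,0,0.04],[0,0,0.005],[0,0,0],[0,0,0],[0,0,0],[0,0,0],[0,0,0]],"yaw":[-0.015,0,0,0,0,0,0,0,0]}' 50
python3 -c "
from h import *
go(L2w(-45,-100,190),85)"
```

```text
t: 20.9
position: [453.1, 267.0, 18.7]
tool_rot: [0.002, 0.743, 0.67, -0.001]
contact_force: [0.9, -0.1, -2.0]
grip_width: 0.508
t 20.9 pos [453.1 267.   18.7] toolx [ 0.103  0.995 -0.005] tooly [ 0.995 -0.103  0.002] z [ 0.001 -0.005 -1.   ] F [ 0.9 -0.1 -2. ] g 0.508 j [-0.72  0.71  0.1   2.   -0.14  0.45  0.95]
target [ 556.  -159.2  190. ] delta tool mm [-414.1  146.4 -169.1] frac [-0.8283  0.2929 -0.3383]
head 84.1 yaw frac -0.0101 deg -0.9
```

```bash
python3 -m creep '{"fingers":[-1,-1,-1,-1,-1,-1,-1,-1,-1,-1,-1,-1,-1,-1,-1,-1,-1,-1,-1],"linear":[[0,0,-0.02],[0,0,-0.05],[0,0,-0.06],[0,0,-0.06],[0,0,-0.06],[0,0,-0.06],[0,0,-0.03],[-0.04,0.014,0],[-0.075,0.0265,0],[-0.075,0.0265,0],[-0.075,0.0265,0],[-0.075,0.0265,0],[-0.075,0.0265,0],[-0.075,0.0265,0],[-0.075,0.0265,0],[-0.075,0.0265,0],[-0.075,0.0265,0],[-0.075,0.0265,0],[-0.03,0.012,0]],"yaw":[0,0,0,0,0,0,0,0,0,0,0,0,0,0,0,0,0,0,0]}' 60
python3 -c "
from h import *
go(L2w(-43,-100,70),85);snap('wrist','w6');snap('side','d6')"
```

```text
t: 23.28
position: [555.9, -167.9, 207.0]
tool_rot: [0.002, 0.742, 0.67, 0.002]
contact_force: [-0.8, 0.1, -2.1]
grip_width: 0.506
t 23.27 pos [ 555.9 -167.9  207. ] toolx [ 0.101  0.995 -0.   ] tooly [ 0.995 -0.101  0.006] z [ 0.006 -0.001 -1.   ] F [-0.8  0.1 -2.1] g 0.506 j [ 0.01  0.49  0.26  1.76 -0.15  0.91  1.8 ]
target [ 557.9 -159.4   70. ] delta tool mm [  8.7   0.4 137. ] frac [0.0174 0.0008 0.2741]
head 84.2 yaw frac -0.0089 deg -0.8
```

View pics/d6.png

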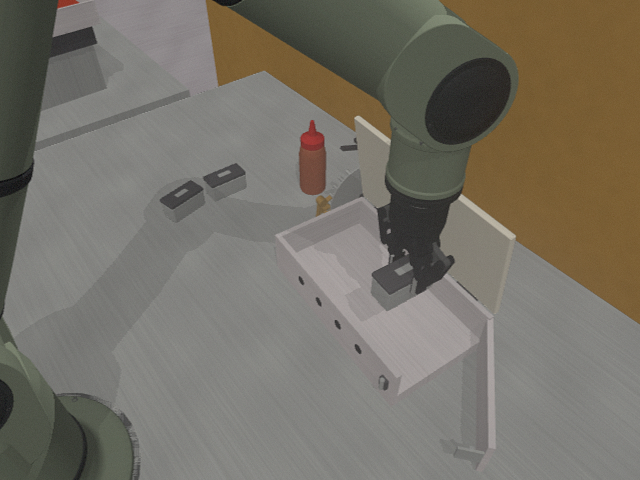

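View pics/w6.png

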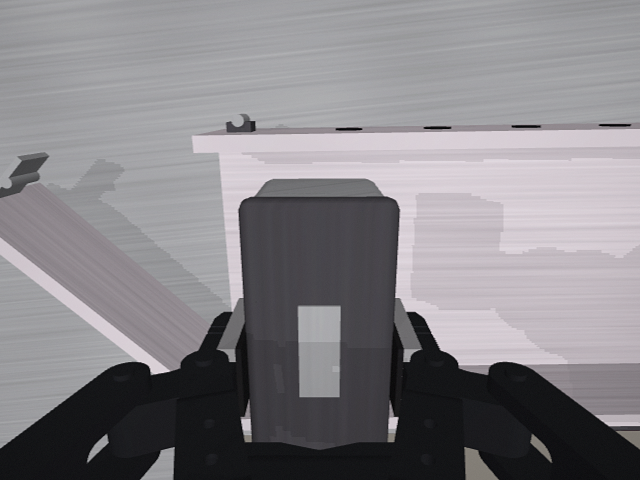

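```bash
python3 -m creep '{"fingers":[-1,-1,-1,-1,-1],"linear":[[0.018,0.01,0.03],[0,0,0.06],[0,0,0.07],[0,0,0.06],[0,0,0.03]],"yaw":[-0.009,0,0,0,0]}' 60
python3 -c "
from h import *
go(L2w(-38,-98,48),85)"
```

```text
t: 24.0
position: [564.0, -147.9, 76.3]
tool_rot: [0.001, 0.733, 0.68, 0.003]
contact_force: [0.5, -0.6, -2.0]
grip_width: 0.505
t 24.0 pos [ 564.  -147.9   76.3] toolx [0.075 0.997 0.004] tooly [ 0.997 -0.075  0.006] z [ 0.006  0.003 -1.   ] F [ 0.5 -0.6 -2. ] g 0.505 j [ 0.02  0.67  0.19  1.84 -0.21  0.64  1.84]
target [ 563.1 -157.8   48. ] delta tool mm [-10.1  -0.3  28.3] frac [-0.0202 -0.0005  0.0566]
head 85.7 yaw frac 0.008 deg 0.7
```

```bash
python3 -m creep '{"fingers":[-1,-1,-1,-1,-0.2,-0.2,-0.2],"linear":[[-0.01,0,0.03],[0,0,0.02],[0,0,0.005],[0,0,0],[0,0,0],[0,0,0],[0,0,0]],"yaw":[0.005,0,0,0,0,0,0]}' 60
python3 -c "
from h import *
go(L2w(-38,-98,48),85)"
```

```text
t: 24.88
position: [565.1, -151.8, 48.8]
tool_rot: [0.002, 0.735, 0.678, 0.004]
contact_force: [-0.5, 0.1, -2.0]
grip_width: 0.505
t 24.88 pos [ 565.1 -151.8   48.8] toolx [0.081 0.997 0.004] tooly [ 0.997 -0.081  0.008] z [ 0.009  0.004 -1.   ] F [-0.5  0.1 -2. ] g 0.505 j [ 0.04  0.72  0.18  1.85 -0.22  0.59  1.85]
target [ 563.1 -157.8   48. ] delta tool mm [-6.2 -1.5  0.7] frac [-0.0124 -0.0029  0.0015]
head 85.3 yaw frac 0.0038 deg 0.3
```

```bash
python3 -m creep '{"fingers":[-0.2,0.35,0.35,0.35,0.35,0.35,0.35,0.35,0.35],"linear":[[0,0,0.004],[0,0,0],[0,0,0],[0,0,-0.03],[0,0,-0.06],[0,0,-0.06],[0,0,-0.06],[0,0,-0.06],[0,0,-0.04]],"yaw":[0,0,0,0,0,0,0,0,0]}' 60
python3 -c "
from h import *
st();snap('wrist','w7');snap('side','d7');snap('scene','s7')"
```

```text
t: 26.0
position: [563.3, -152.7, 211.2]
tool_rot: [0.002, 0.736, 0.677, 0.005]
contact_force: [-0.2, 0.2, 0.5]
grip_width: 0.677
t 26.0 pos [ 563.3 -152.7  211.2] toolx [0.082 0.997 0.004] tooly [ 0.997 -0.082  0.01 ] z [ 0.01   0.003 -1.   ] F [-0.2  0.2  0.5] g 0.677 j [-0.01  0.49  0.25  1.75 -0.16  0.91  1.79]
```

View pics/w7.png

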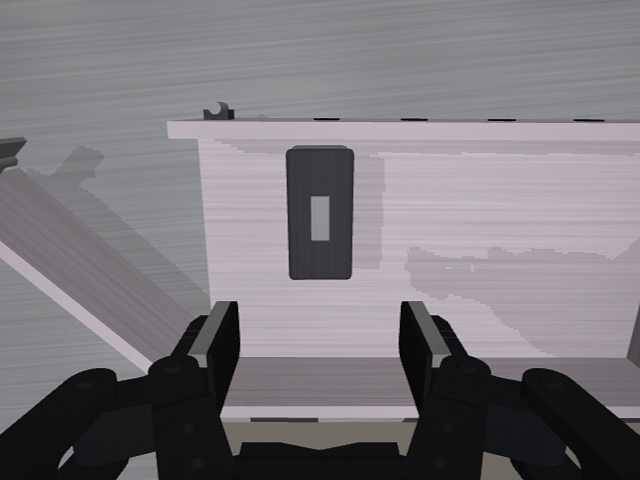

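View pics/d7.png

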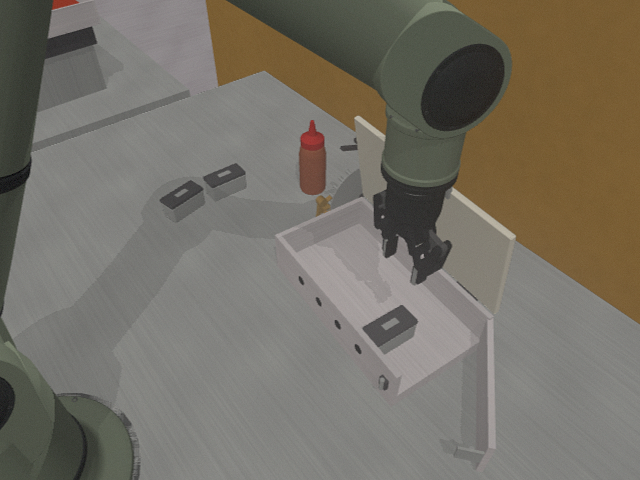

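Tin A stands in the well. Next tin B.

```bash
python3 - <<'E'
from h import *
for fn in("s7","d7"):
    W,p=cloud(fn); Z=W[...,2]
    m=(Z>44)&(Z<58)&(W[...,0]>100)&(W[...,0]<1000)
    n,l,s,c=cv2.connectedComponentsWithStats(m.astype(np.uint8))
    for i in range(1,n):
        if s[i,4]>300 and W[l==i][:,0].max()<900:
            P=W[l==i]; r=cv2.minAreaRect(P[:,:2].astype(np.float32)); print(s[i,4],c[i].round(),np.round(r[0],1),np.round(r[1],1),round(r[2],1))
E
python3 -m creep '{"fingers":[0.4,0.4,0.4,0.4,0.4,0.4,0.4,0.4,0.4,1,1,1,1,1,1,1,1],"linear":[[0.05,-0.0136,0],[0.077,-0.021,0],[0.077,-0.021,0],[0.077,-0.021,0],[0.077,-0.021,0],[0.077,-0.021,0],[0.077,-0.021,0],[0.077,-0.021,0],[0.077,-0.021,0],[0.077,-0.021,0],[0.077,-0.021,0],[0.077,-0.021,0],[0.077,-0.021,0],[0.077,-0.021,0],[0.05,-0.014,0],[0.01,0,0.02],[0,0,0.02]],"yaw":[0,0,0,0,0,0,0,0,0,0,0,0,0,0,0,-0.09,-0.09]}' 60
python3 -c "
from h import *
go([459,403.5,100],102)"
```

```text
537 [598.  42.] [ 278.5 1028.9] [357.1  15. ] 2.4
535 [434. 155.] [459.4 404.6] [91.9 46.2] 11.7
611 [458. 189.] [568.9 404.8] [47.2 92.8] 88.7
411 [273. 324.] [ 712.2 -100.8] [347.8  18.7] 82.0
316 [71. 82.] [ 445.4 1034.2] [184.4  18.4] 4.0
512 [224. 175.] [568.6 402.4] [89.8 47.1] 0.0
582 [181. 194.] [458.8 401.3] [91.  46.5] 10.9
447 [337. 229.] [650.5 103. ] [ 73.1 191.2] 60.8
520 [330. 314.] [508.4 -38. ] [338.3   3.9] 84.9
589 [466. 340.] [ 641.7 -266.3] [334.   67.3] 57.4
t: 28.28
position: [449.5, 429.7, 183.2]
tool_rot: [0.001, 0.63, 0.776, -0.001]
contact_force: [0.3, 0.4, -0.8]
grip_width: 0.995
t 28.27 pos [449.5 429.7 183.2] toolx [-0.205  0.979 -0.003] tooly [ 0.979  0.205 -0.001] z [-0.001 -0.003 -1.   ] F [ 0.3  0.4 -0.8] g 0.995 j [-0.92  0.57  0.08  1.66 -0.05  0.92  0.97]
target [459.  403.5 100. ] delta tool mm [-27.4   4.   83.3] frac [-0.0548  0.0081  0.1666]
head 101.8 yaw frac -0.0017 deg -0.2
```

```bash
python3 -m creep '{"fingers":[1,1,1,1,1],"linear":[[-0.03,0.004,0.02],[-0.02,0.004,0.05],[0,0,0.06],[0,0,0.06],[0,0,0]],"yaw":[0,0,0,0,0]}' 60
python3 -c "
from h import *
go([459,403,8],101.5)"
```

```text
t: 28.9
position: [460.0, 398.0, 83.6]
tool_rot: [0.002, 0.638, 0.77, -0.003]
contact_force: [0.7, 0.3, 0.3]
grip_width: 0.999
t 28.9 pos [460.  398.   83.6] toolx [-0.186  0.982 -0.007] tooly [ 0.982  0.186 -0.003] z [-0.002 -0.007 -1.   ] F [0.7 0.3 0.3] g 0.999 j [-0.86  0.69  0.07  1.75 -0.07  0.71  1.  ]
target [459 403   8] delta tool mm [ 5.6  0.2 75.6] frac [0.0113 0.0004 0.1511]
head 100.7 yaw frac -0.0084 deg -0.8
```

```bash
python3 -m creep '{"fingers":[1,1,1,1,1,-1,-1,-1,-1,-1],"linear":[[0.011,0,0.03],[0,0,0.055],[0,0,0.05],[0,0,0.015],[0,0,0],[0,0,0],[0,0,0],[0,0,0],[0,0,0],[0,0,0]],"yaw":[-0.008,0,0,0,0,0,0,0,0,0]}' 60
python3 -c "
from h import *
go(L2w(-40,0,200),85)"
```

```text
t: 30.15
position: [461.9, 405.5, 12.0]
tool_rot: [0.002, 0.634, 0.773, 0.001]
contact_force: [-0.1, -0.1, -1.2]
grip_width: 0.507
t 30.15 pos [461.9 405.5  12. ] toolx [-0.195  0.981 -0.002] tooly [0.981 0.195 0.004] z [ 0.005 -0.001 -1.   ] F [-0.1 -0.1 -1.2] g 0.507 j [-0.86  0.8   0.06  1.76 -0.07  0.58  1.01]
target [569.7 -60.  200. ] delta tool mm [-478.    15.6 -186.9] frac [-0.9559  0.0311 -0.3738]
head 101.3 yaw frac 0.1807 deg 16.3
```

```bash
python3 -m creep '{"fingers":[-1,-1,-1,-1,-1,-1,-1,-1,-1,-1],"linear":[[0,0,-0.02],[0,0,-0.05],[0,0,-0.06],[0,0,-0.06],[0,0,-0.06],[0,0,-0.06],[0,0,-0.05],[-0.02,0,0],[-0.04,0,0],[0,0,0]],"yaw":[0,0,0,0,0,0,0,0.09,0.09,0]}' 60
python3 -c "
from h import *
go(L2w(-37,5,195),85)"
```

```text
t: 31.4
position: [463.9, 374.8, 204.1]
tool_rot: [0.002, 0.74, 0.673, 0.003]
contact_force: [-0.2, -0.0, -1.0]
grip_width: 0.508
t 31.4 pos [463.9 374.8 204.1] toolx [0.094 0.996 0.002] tooly [ 0.996 -0.094  0.006] z [ 0.006  0.001 -1.   ] F [-0.2 -0.  -1. ] g 0.508 j [-0.9   0.51  0.17  1.72 -0.1   0.92  0.79]
target [573.1 -55.3 195. ] delta tool mm [-417.9  149.2    9.2] frac [-0.8358  0.2985  0.0185]
head 84.6 yaw frac -0.0046 deg -0.4
```

```bash
python3 -m creep '{"fingers":[-1,-1,-1,-1,-1,-1,-1,-1,-1,-1,-1,-1,-1,-1],"linear":[[-0.03,0.011,0],[-0.072,0.0257,0],[-0.072,0.0257,0],[-0.072,0.0257,0],[-0.072,0.0257,0],[-0.072,0.0257,0],[-0.072,0.0257,0],[-0.072,0.0257,0],[-0.072,0.0257,0],[-0.072,0.0257,0],[-0.072,0.0257,0],[-0.05,0.018,0],[-0.02,0.007,0],[0,0,0]],"yaw":[0,0,0,0,0,0,0,0,0,0,0,-0.004,0,0]}' 60
python3 -c "
from h import *
go(L2w(-37,5,60),85);snap('wrist','w8')"
```

```text
t: 33.15
position: [578.3, -64.6, 205.6]
tool_rot: [0.002, 0.729, 0.684, 0.003]
contact_force: [-0.0, 0.4, -2.1]
grip_width: 0.51
t 33.15 pos [578.3 -64.6 205.6] toolx [0.063 0.998 0.002] tooly [ 0.998 -0.063  0.006] z [ 0.007  0.002 -1.   ] F [-0.   0.4 -2.1] g 0.51 j [-0.15  0.49  0.22  1.76 -0.14  0.9   1.64]
target [573.1 -55.3  60. ] delta tool mm [  8.6  -6.7 145.6] frac [ 0.0172 -0.0135  0.2911]
head 86.4 yaw frac 0.0154 deg 1.4
```

View pics/w8.png

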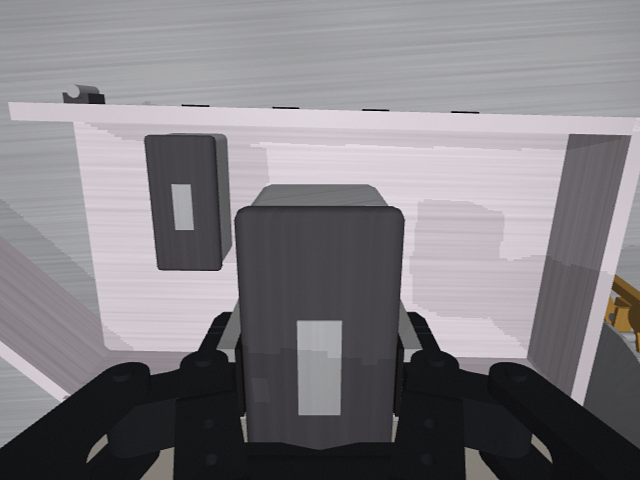

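```bash
python3 -m creep '{"fingers":[-1,-1,-1,-1,-1,-1],"linear":[[0.012,-0.014,0.03],[0,0,0.06],[0,0,0.07],[0,0,0.07],[0,0,0.04],[0,0,0]],"yaw":[0.014,0,0,0,0,0]}' 60
python3 -c "
from h import *
go(L2w(-38,5,41),85)"
```

```text
t: 33.95
position: [572.1, -47.2, 67.7]
tool_rot: [0.0, 0.732, 0.681, 0.005]
contact_force: [-0.4, -0.3, -0.2]
grip_width: 0.505
t 33.95 pos [572.1 -47.2  67.7] toolx [0.073 0.997 0.006] tooly [ 0.997 -0.073  0.007] z [ 0.008  0.006 -1.   ] F [-0.4 -0.3 -0.2] g 0.505 j [-0.13  0.67  0.17  1.87 -0.19  0.61  1.65]
target [572.1 -55.2  41. ] delta tool mm [-8.1  0.3 26.6] frac [-0.0162  0.0007  0.0533]
head 85.8 yaw frac 0.0092 deg 0.8
```

```bash
python3 -m creep '{"fingers":[-1,-1,-1,-1,0.35,0.35,0.35,0.35,0.35,0.35,0.35,0.35,0.35],"linear":[[-0.005,0,0.025],[0,0,0.02],[0,0,0.008],[0,0,0.001],[0,0,0],[0,0,0],[0,0,0],[0,0,-0.03],[0,0,-0.06],[0,0,-0.06],[0,0,-0.06],[0,0,-0.06],[0,0,-0.04]],"yaw":[0.005,0,0,0,0,0,0,0,0,0,0,0,0]}' 60
python3 - <<'E'
from h import *
snap('scene','s9');snap('wrist','w9');snap('side','d9');go([569,403.5,200],89)
for fn in("s9","d9"):
    W,p=cloud(fn); Z=W[...,2]
    m=(Z>44)&(Z<58)&(W[...,1]>300)&(W[...,0]<1000)
    n,l,s,c=cv2.connectedComponentsWithStats(m.astype(np.uint8))
    for i in range(1,n):
        if s[i,4]>300 and W[l==i][:,0].max()<900:
            P=W[l==i]; r=cv2.minAreaRect(P[:,:2].astype(np.float32)); print(s[i,4],c[i].round(),np.round(r[0],1),np.round(r[1],1),round(r[2],1))
E
```

```text
t: 35.58
position: [571.4, -50.0, 206.3]
tool_rot: [0.002, 0.735, 0.678, 0.007]
contact_force: [-0.7, 0.3, -0.1]
grip_width: 0.678
t 35.73 pos [571.6 -50.  205.4] toolx [0.08  0.997 0.008] tooly [ 0.997 -0.08   0.013] z [ 0.014  0.007 -1.   ] F [-0.1  0.4  1.2] g 0.676 j [-0.18  0.47  0.23  1.79 -0.14  0.88  1.61]
target [569.  403.5 200. ] delta tool mm [451.7 -39.1   8.4] frac [ 0.9035 -0.0782  0.0168]
head 85.4 yaw frac -0.0401 deg -3.6
523 [597.  42.] [ 275.  1028.2] [362.9  15.6] 2.8
600 [459. 188.] [569.  405.4] [45.5 91.8] 89.2
384 [64. 85.] [ 424.3 1032.9] [227.9  18.9] 3.6
502 [224. 175.] [568.4 401.4] [48.3 88.9] 87.7
```

View pics/d9.png

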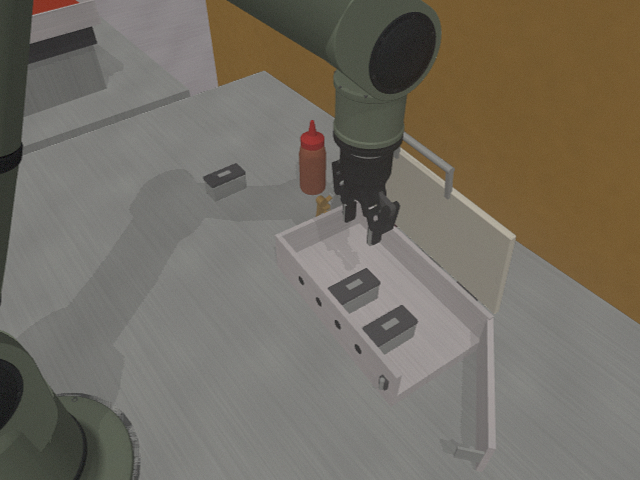

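```bash
python3 -m creep '{"fingers":[0.4,0.4,0.4,0.4,0.4,0.4,0.4,0.4,0.4,1,1,1,1,1,1],"linear":[[0.04,-0.04,0],[0.075,-0.04,0],[0.075,-0.04,0],[0.075,-0.04,0],[0.075,-0.04,0],[0.075,0,0],[0.075,0,0],[0.075,0,0],[0.075,0.024,0],[0.075,0.024,0],[0.075,0.024,0],[0.06,0.024,0],[0.03,0.024,0],[0,0,0],[0,0,0]],"yaw":[0,0,0,0,0,0,0,0,0,0,0,0,0,-0.04,0]}' 60
python3 -c "
from h import *
go([569,403.3,8],88.7)"
```

```text
t: 37.6
position: [560.8, 403.5, 199.8]
tool_rot: [0.001, 0.713, 0.701, 0.001]
contact_force: [-0.6, -0.5, -0.8]
grip_width: 0.997
t 37.6 pos [560.8 403.5 199.8] toolx [ 0.018  1.    -0.   ] tooly [ 1.    -0.018  0.002] z [ 0.002 -0.    -1.   ] F [-0.6 -0.5 -0.8] g 0.997 j [-0.8   0.67  0.15  1.45 -0.11  1.04  0.92]
target [569.  403.3   8. ] delta tool mm [ -0.    7.9 191.8] frac [-1.000e-04  1.570e-02  3.836e-01]
head 89.0 yaw frac 0.0033 deg 0.3
```

```bash
python3 -m creep '{"fingers":[1,1,1,1,1,1,1,1,1,-1,-1,-1,-1,-1],"linear":[[0,0.013,0.03],[0,0,0.06],[0,0,0.06],[0,0,0.06],[0,0,0.06],[0,0,0.05],[0,0,0.04],[0,0,0.016],[0,0,0],[0,0,0],[0,0,0],[0,0,0],[0,0,0],[0,0,0]],"yaw":[0,0,0,0,0,0,0,0,0,0,0,0,0,0]}' 60
python3 -c "
from h import *
go([569,403.3,8],88.7)"
```

```text
t: 39.35
position: [569.4, 399.9, 1.9]
tool_rot: [0.001, 0.717, 0.697, 0.0]
contact_force: [0.4, -0.5, -1.9]
grip_width: 0.51
t 39.35 pos [569.4 399.9   1.9] toolx [ 0.029  1.    -0.002] tooly [ 1.    -0.029  0.002] z [ 0.002 -0.002 -1.   ] F [ 0.4 -0.5 -1.9] g 0.51 j [-0.77  0.91  0.11  1.52 -0.13  0.71  0.94]
target [569.  403.3   8. ] delta tool mm [ 3.4 -0.5 -6.1] frac [ 0.0067 -0.001  -0.0122]
head 88.3 yaw frac -0.004 deg -0.4
```

```bash
python3 -m creep '{"fingers":[-1,-1,-1,-1,-1,-1,-1,-1,-1],"linear":[[0,0,-0.02],[0,0,-0.05],[0,0,-0.06],[0,0,-0.06],[0,0,-0.06],[0,0,-0.06],[0,0,-0.05],[0,-0.03,-0.01],[0,0,0]],"yaw":[0,0,0,0,0,0,0,0.02,0.02]}' 60
python3 -c "
from h import *
go(L2w(-43,95,195),85)"
```

```text
t: 40.48
position: [553.8, 400.1, 198.3]
tool_rot: [0.001, 0.74, 0.673, 0.002]
contact_force: [-0.1, 1.0, -1.8]
grip_width: 0.51
t 40.48 pos [553.8 400.1 198.3] toolx [0.094 0.996 0.   ] tooly [ 0.996 -0.094  0.004] z [ 0.004 -0.    -1.   ] F [-0.1  1.  -1.8] g 0.51 j [-0.82  0.65  0.17  1.47 -0.12  1.02  0.86]
target [574.9  34.9 195. ] delta tool mm [-361.6   55.5    3.4] frac [-0.7232  0.111   0.0068]
head 84.6 yaw frac -0.0046 deg -0.4
```

```bash
python3 -m creep '{"fingers":[-1,-1,-1,-1,-1,-1,-1,-1,-1,-1,-1,-1,-1],"linear":[[-0.03,0,0],[-0.07,0,0],[-0.07,0,0],[-0.07,0,0],[-0.07,0,0],[-0.07,0,0],[-0.07,0,0],[-0.07,0.01,0],[-0.07,0.025,0],[-0.065,0.03,0],[-0.04,0.03,0],[-0.005,0.01,0],[0,0,0]],"yaw":[0,0,0,0,0,0,0,0,0,0,0,0,0]}' 60
python3 -c "
from h import *
go(L2w(-43,95,60),85);snap('wrist','w10')"
```

```text
t: 42.1
position: [570.9, 19.2, 195.9]
tool_rot: [0.003, 0.741, 0.671, -0.003]
contact_force: [-1.0, 0.9, -1.1]
grip_width: 0.507
t 42.1 pos [570.9  19.2 195.9] toolx [ 0.1    0.995 -0.008] tooly [ 0.995 -0.1    0.   ] z [-0.    -0.008 -1.   ] F [-1.   0.9 -1.1] g 0.507 j [-0.29  0.49  0.21  1.79 -0.12  0.88  1.44]
target [574.9  34.9  60. ] delta tool mm [ 17.    2.4 135.8] frac [0.034  0.0048 0.2715]
head 84.3 yaw frac -0.0079 deg -0.7
```

View pics/w10.png

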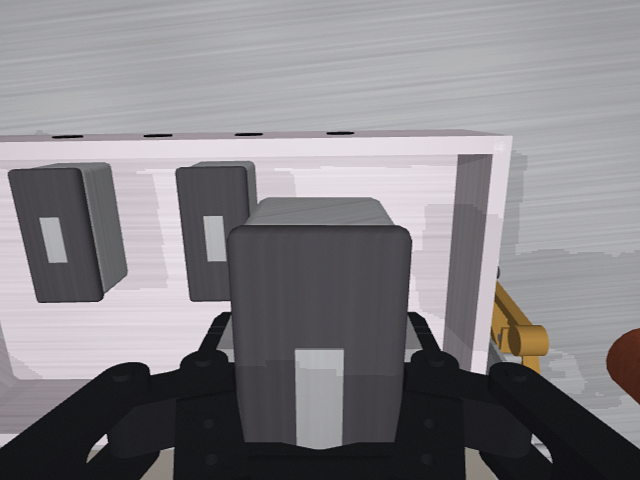

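```bash
python3 -m creep '{"fingers":[-1,-1,-1,-1,-1,-1],"linear":[[0.033,0.011,0.03],[0,0,0.06],[0,0,0.07],[0,0,0.07],[0,0,0.04],[0,0,0]],"yaw":[-0.006,0,0,0,0,0]}' 60
python3 -c "
from h import *
go(L2w(-40,97,31),85)"
```

```text
t: 42.9
position: [576.5, 45.9, 52.6]
tool_rot: [0.001, 0.734, 0.679, -0.002]
contact_force: [0.4, -0.3, -1.7]
grip_width: 0.51
t 42.9 pos [576.5  45.9  52.6] toolx [ 0.077  0.997 -0.005] tooly [ 0.997 -0.077 -0.002] z [-0.003 -0.004 -1.   ] F [ 0.4 -0.3 -1.7] g 0.51 j [-0.29  0.7   0.15  1.85 -0.16  0.6   1.45]
target [578.1  36.6  31. ] delta tool mm [-9.1  2.4 21.6] frac [-0.0182  0.0047  0.0432]
head 85.6 yaw frac 0.0065 deg 0.6
```

```bash
python3 -m creep '{"fingers":[-1,-1,-1,-1,0.35,0.35,0.35,0.35,0.35,0.35,0.35,0.35,0.35],"linear":[[-0.016,0.002,0.02],[0,0,0.018],[0,0,0.004],[0,0,0],[0,0,0],[0,0,0],[0,0,0],[0,0,-0.03],[0,0,-0.06],[0,0,-0.06],[0,0,-0.06],[0,0,-0.06],[0,0,-0.06]],"yaw":[0.005,0,0,0,0,0,0,0,0,0,0,0,0]}' 60
python3 - <<'E'
from h import *
snap('scene','s11');snap('wrist','w11');snap('side','d11');go(L2w(62,1,385),-5)
E
```

```text
t: 44.52
position: [577.4, 39.1, 206.5]
tool_rot: [0.002, 0.736, 0.677, -0.001]
contact_force: [-0.3, 0.2, 0.4]
grip_width: 0.676
t 44.67 pos [578.2  39.2 206.7] toolx [ 0.085  0.996 -0.002] tooly [ 0.996 -0.084  0.004] z [ 0.004 -0.003 -1.   ] F [-0.   0.  -1.4] g 0.672 j [-0.32  0.48  0.21  1.76 -0.12  0.91  1.42]
target [671.4 -67.9 385. ] delta tool mm [ -99.2  102.5 -177.7] frac [-0.1985  0.205  -0.3555]
head 85.2 yaw frac 1.0017 deg 90.2
```

View pics/d11.png

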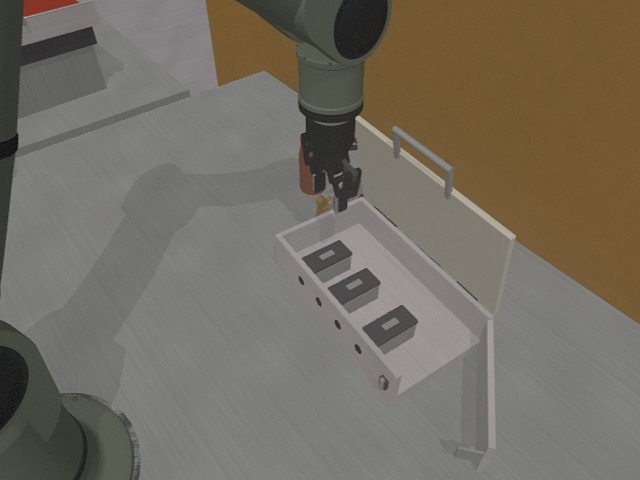

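View pics/s11.png

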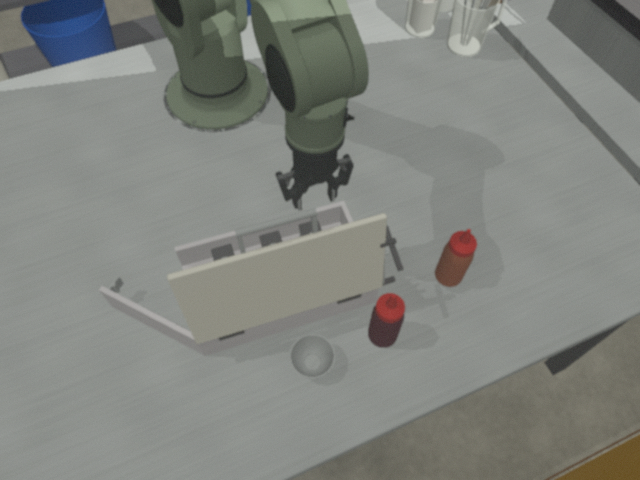

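All three tins in the well, flap still propped. Return to the bar.

```bash
python3 -m creep '{"fingers":[0.3,0.3,0.3,0.3,-0.2,-0.2,-0.2,-0.2,-0.2,-0.2,-0.2,-0.2,-0.2,-0.2,-0.2,-0.2,-0.2],"linear":[[0,0,-0.03],[0,0,-0.06],[0,0,-0.06],[0,0,-0.06],[0,0,-0.06],[0,0,-0.05],[0,0,-0.03],[0,0,0],[0,0,0],[0,0,0],[0,0,0],[0,0,0],[0,0,0],[0,0,0],[0,0,0],[0,0,0],[0,0,0]],"yaw":[0,0,0,0,0,0,0,0.111,0.111,0.111,0.111,0.111,0.111,0.111,0.111,0.111,0]}' 60
python3 - <<'E'
from h import *
go(L2w(62,1,385),-5)
E
```

```text
t: 46.8
position: [573.2, 38.4, 389.8]
tool_rot: [0.003, 0.998, -0.067, -0.004]
contact_force: [0.3, 0.4, 0.2]
grip_width: 0.401
t 46.8 pos [573.2  38.4 389.8] toolx [ 0.991 -0.134 -0.007] tooly [-0.134 -0.991  0.006] z [-0.008 -0.005 -1.   ] F [0.3 0.4 0.2] g 0.401 j [-0.57  0.36  0.56  1.53 -0.19  1.32 -0.12]
target [671.4 -67.9 385. ] delta tool mm [111.5  92.1   4.6] frac [0.2231 0.1842 0.0091]
head -7.7 yaw frac -0.0301 deg -2.7
```

```bash
python3 -m creep '{"fingers":[-0.2,-0.2,-0.2,-0.2,-0.2,-0.2],"linear":[[0.04,0.035,0],[0.06,0.05,0],[0.06,0.05,0],[0.05,0.04,0],[0.008,0.005,0],[0,0,0]],"yaw":[0,0,0,0,-0.025,0]}' 60
python3 - <<'E'
from h import *
go(L2w(62.5,1,316),-5); snap("wrist","w12")
E
```

```text
t: 47.55
position: [672.2, -66.9, 388.1]
tool_rot: [0.002, 0.999, -0.032, -0.006]
contact_force: [0.4, 0.9, 0.0]
grip_width: 0.401
t 47.55 pos [672.2 -66.9 388.1] toolx [ 0.998 -0.063 -0.011] tooly [-0.063 -0.998  0.004] z [-0.012 -0.004 -1.   ] F [0.4 0.9 0. ] g 0.401 j [-0.29  0.56  0.54  1.23 -0.28  1.43  0.16]
target [671.8 -68.  316. ] delta tool mm [ 0.5  0.8 72.1] frac [0.0011 0.0015 0.1442]
head -3.6 yaw frac 0.0153 deg 1.4
```

View pics/w12.png

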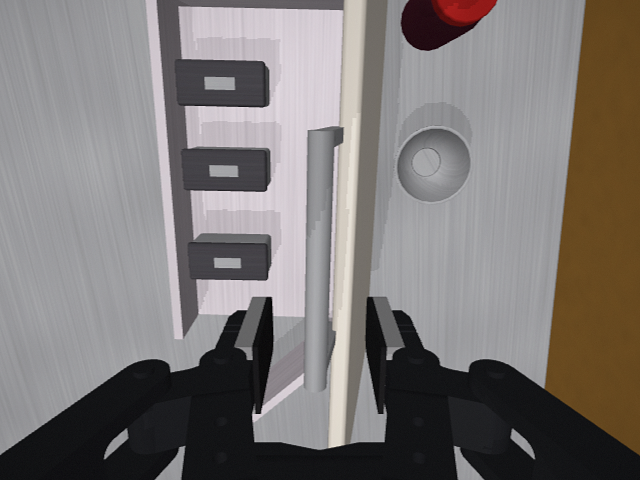

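```bash
python3 -m creep '{"fingers":[-0.2,-0.2,-0.2,-0.2,-0.2,-1,-1,-1,-1],"linear":[[0,0,0.04],[0,0,0.05],[0,0,0.035],[0,0,0.01],[0,0,0],[0,0,0],[0,0,0],[0,0,0],[0,0,0]],"yaw":[0.012,0,0,0,0,0,0,0,0]}' 60
python3 -c "
from h import *
flap(-22)"
```

```text
t: 48.72
position: [670.5, -64.2, 321.6]
tool_rot: [0.001, 0.999, -0.038, -0.004]
contact_force: [0.8, -0.1, -3.8]
grip_width: 0.117
t 48.73 pos [670.5 -64.2 321.6] toolx [ 0.997 -0.076 -0.009] tooly [-0.076 -0.997  0.003] z [-0.009 -0.002 -1.   ] F [ 0.8 -0.1 -3.8] g 0.117 j [-0.3   0.59  0.53  1.35 -0.29  1.28  0.16]
L [ 60.9   4.6 321.6] a 1.397 r 255.5
```

```bash
python3 -m creep '{"fingers":[-1,-1,-1,-1,-1,-1,-1,-1,-1],"linear":[[0.012,0,-0.002],[0.017,0,-0.0025],[0.017,0,-0.002],[0.017,0,-0.001],[0.017,0,0],[0.017,0,0],[0.017,0,0.0005],[0.01,0,0.0005],[0,0,0]],"yaw":[0,0,0,0,0,0,0,0,0]}' 60
python3 -c "
from h import *
flap(-22)"
```

```text
t: 49.85
position: [737.6, -70.0, 325.9]
tool_rot: [0.001, 0.999, -0.038, -0.004]
contact_force: [-0.9, -0.0, 1.1]
grip_width: 0.114
t 49.85 pos [737.6 -70.  325.9] toolx [ 0.997 -0.076 -0.007] tooly [-0.076 -0.997  0.003] z [-0.007 -0.003 -1.   ] F [-0.9 -0.   1.1] g 0.114 j [-0.24  0.72  0.51  1.12 -0.33  1.39  0.15]
L [128.2   4.7 325.9] a 1.661 r 256.9
```

```bash
python3 -c "
from h import *
snap('side','d13'); snap('scene','s13')
a=[cv2.resize(cv2.imread('pics/%s.png'%n)[y:y+70,x:x+70],None,fx=5,fy=5,interpolation=cv2.INTER_CUBIC) for n,x,y in(('d9',290,170),('d13',290,170))]
b=[cv2.resize(cv2.imread('pics/%s.png'%n)[y:y+70,x:x+70],None,fx=5,fy=5,interpolation=cv2.INTER_CUBIC) for n,x,y in(('s11',350,205),('s13',350,205))]
cv2.imwrite('pics/pawl.png',np.vstack([np.hstack(a),np.hstack(b)])[:600] if 0 else cv2.resize(np.vstack([np.hstack(a),np.hstack(b)]),(600,600)))"
```

```text
(no output)
```

View pics/pawl.png

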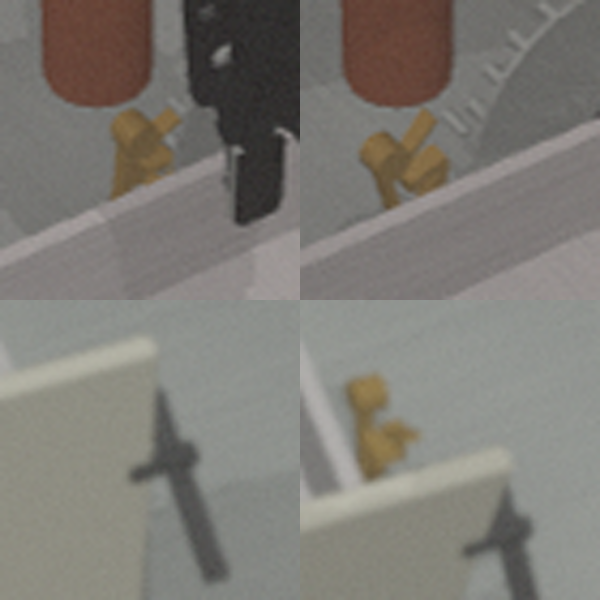

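Pawl tipped outward compared with before (right column). Bring the flap down.

```bash
python3 -m creep '{"fingers":[-1,-1,-1,-1,-1,-1,-1,-1,-1,-1],"linear":[[-0.012,0,-0.0008],[-0.019,0,-0.0005],[-0.019,0,0.0002],[-0.019,0,0.001],[-0.0189,0,0.0017],[-0.0188,0,0.0025],[-0.0187,0,0.0032],[-0.0186,0,0.004],[-0.0184,0,0.0047],[-0.0182,0,0.0055]],"yaw":[0,0,0,0,0,0,0,0,0,0]}' 60
python3 -c "
from h import *
flap(-19)"
```

```text
t: 51.2
position: [641.8, -61.8, 316.9]
tool_rot: [0.001, 0.999, -0.037, -0.001]
contact_force: [1.4, -0.6, -1.6]
grip_width: 0.116
t 51.2 pos [641.8 -61.8 316.9] toolx [ 0.997 -0.075 -0.002] tooly [-0.075 -0.997  0.001] z [-0.002 -0.001 -1.   ] F [ 1.4 -0.6 -1.6] g 0.116 j [-0.33  0.53  0.53  1.45 -0.28  1.23  0.16]
L [ 32.1   4.6 316.9] a 1.28 r 254.6
```

```bash
python3 -m creep '{"fingers":[-1,-1,-1,-1,-1,-1,-1,-1,-1,-1,-1,-1,-1,-1],"linear":[[-0.0181,0,0.006],[-0.0178,0,0.0067],[-0.0176,0,0.0074],[-0.0173,0,0.0081],[-0.0169,0,0.0088],[-0.0166,0,0.0095],[-0.0162,0,0.01],[-0.0158,0,0.0106],[-0.0153,0,0.0112],[-0.0149,0,0.0118],[-0.0144,0,0.0124],[-0.0139,0,0.013],[-0.0134,0,0.0135],[-0.0128,0,0.014]],"yaw":[0,0,0,0,0,0,0,0,0,0,0,0,0,0]}' 60
python3 -c "
from h import *
flap(-19)"
```

```text
t: 52.95
position: [522.9, -51.5, 240.6]
tool_rot: [-0.0, 0.999, -0.037, -0.002]
contact_force: [3.9, 2.0, -3.1]
grip_width: 0.111
t 52.95 pos [522.9 -51.5 240.6] toolx [ 0.997 -0.073 -0.003] tooly [-0.073 -0.997 -0.   ] z [-0.003  0.    -1.   ] F [ 3.9  2.  -3.1] g 0.111 j [-0.41  0.4   0.53  1.87 -0.24  0.94  0.16]
L [-87.4   4.4 240.6] a 0.717 r 255.1
```

```bash
python3 -m creep '{"fingers":[-1,-1,-1,-1,-1,-1,-1,-1,-1,-1,-1],"linear":[[-0.0122,0,0.016],[-0.0116,0,0.0165],[-0.011,0,0.017],[-0.0104,0,0.017],[-0.0098,0,0.0175],[-0.0091,0,0.0175],[-0.0084,0,0.0175],[-0.0077,0,0.018],[-0.007,0,0.018],[-0.0063,0,0.018],[-0.0056,0,0.0183]],"yaw":[0,0,0,0,0,0,0,0,0,0,0]}' 60
python3 -c "
from h import *
flap(-16)"
```

```text
t: 54.32
position: [471.8, -47.2, 139.1]
tool_rot: [0.0, 0.999, -0.036, 0.001]
contact_force: [5.3, 6.1, -2.0]
grip_width: 0.11
t 54.33 pos [471.8 -47.2 139.1] toolx [ 0.997 -0.072  0.002] tooly [-0.072 -0.997 -0.   ] z [ 0.002 -0.    -1.   ] F [ 5.3  6.1 -2. ] g 0.11 j [-0.37  0.47  0.46  2.09 -0.33  0.65  0.23]
L [-138.6    4.3  139.1] a 0.254 r 251.6
```

```bash
python3 -m creep '{"fingers":[-1,-1,-1,-1,-1,-1,-1],"linear":[[-0.004,0,0.0186],[-0.0033,0,0.0188],[-0.0026,0,0.019],[-0.0018,0,0.019],[-0.001,0,0.019],[0,0,0.015],[0,0,0]],"yaw":[0,0,0,0,0,0,0]}' 60
python3 -c "
from h import *
flap(-14); snap('side','d14'); snap('scene','s14')"
```

```text
t: 55.2
position: [465.6, -47.0, 80.6]
tool_rot: [0.0, 0.999, -0.036, 0.002]
contact_force: [4.1, 6.2, -3.6]
grip_width: 0.107
t 55.2 pos [465.6 -47.   80.6] toolx [ 0.997 -0.072  0.003] tooly [-0.072 -0.997  0.001] z [ 0.003 -0.001 -1.   ] F [ 4.1  6.2 -3.6] g 0.107 j [-0.31  0.56  0.37  2.14 -0.41  0.5   0.3 ]
L [-144.8    3.9   80.6] a 0.011 r 249.8
```

View pics/d14.png

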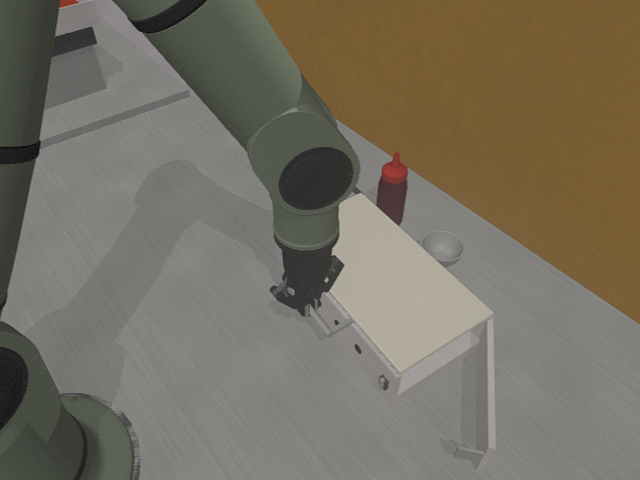

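```bash
python3 -m creep '{"fingers":[-1,-1,-1,-1],"linear":[[0,0,0.006],[0,0,0.006],[0,0,0.004],[0,0,0]],"yaw":[0,0,0,0]}' 60
python3 -c "
from h import *
flap(-14)"
python3 -m creep '{"fingers":[-0.2,-0.2,-0.2,-0.2,-0.2,-0.2,-0.2,-0.2,-0.2],"linear":[[0,0,0],[0,0,0],[0,0,0],[0,0,-0.03],[0,0,-0.05],[0,0,-0.06],[0,0,-0.06],[0,0,-0.04],[0,0,0]],"yaw":[0,0,0,0,0,0,0,0,0]}' 60
python3 - <<'E'
from h import *
st()
snap('side','d15'); snap('scene','s15'); snap('wrist','w15')
W,p=cloud('s15'); m=(W[...,2]>80)&(W[...,2]<125)&(p.min(-1)>140)&(W[...,0]>450)&(W[...,0]<760)&(abs(W[...,1]+63)<190)
P=W[m]; A=np.c_[P[:,:2]-LO,np.ones(len(P))]; print(np.linalg.lstsq(A,P[:,2],rcond=None)[0],len(P))
W0,p0=cloud('s0'); m=(W0[...,2]>80)&(W0[...,2]<125)&(p0.min(-1)>140)&(W0[...,0]>450)&(W0[...,0]<760)&(abs(W0[...,1]+63)<190)
P=W0[m]; A=np.c_[P[:,:2]-LO,np.ones(len(P))]; print(np.linalg.lstsq(A,P[:,2],rcond=None)[0],len(P))
cv2.imwrite('pics/s15a.png',cv2.resize(cv2.imread('pics/s15.png')[130:380,90:490],None,fx=2,fy=2,interpolation=cv2.INTER_CUBIC))
E
```

```text
t: 55.8
position: [465.4, -50.2, 73.9]
tool_rot: [0.001, 0.999, -0.038, 0.003]
contact_force: [-0.4, 13.1, 14.8]
grip_width: 0.111
t 55.8 pos [465.4 -50.2  73.9] toolx [ 0.997 -0.075  0.005] tooly [-0.075 -0.997  0.003] z [ 0.005 -0.003 -1.   ] F [-0.4 13.1 14.8] g 0.111 j [-0.29  0.57  0.36  2.15 -0.42  0.48  0.31]
L [-144.7    0.7   73.9] a -0.017 r 249.8
t: 56.92
position: [463.4, -51.7, 201.0]
tool_rot: [0.002, 0.999, -0.039, 0.002]
contact_force: [0.5, -0.4, -0.7]
grip_width: 0.401
t 56.92 pos [463.4 -51.7 201. ] toolx [ 0.997 -0.077  0.005] tooly [-0.077 -0.997  0.004] z [ 0.004 -0.004 -1.   ] F [ 0.5 -0.4 -0.7] g 0.401 j [-0.45  0.35  0.54  2.06 -0.25  0.79  0.17]
[6.60464837e-04 2.41031412e-04 1.03503679e+02] 16372
[1.73045310e-03 9.74047370e-05 1.03491598e+02] 16344
```

View pics/s15a.png

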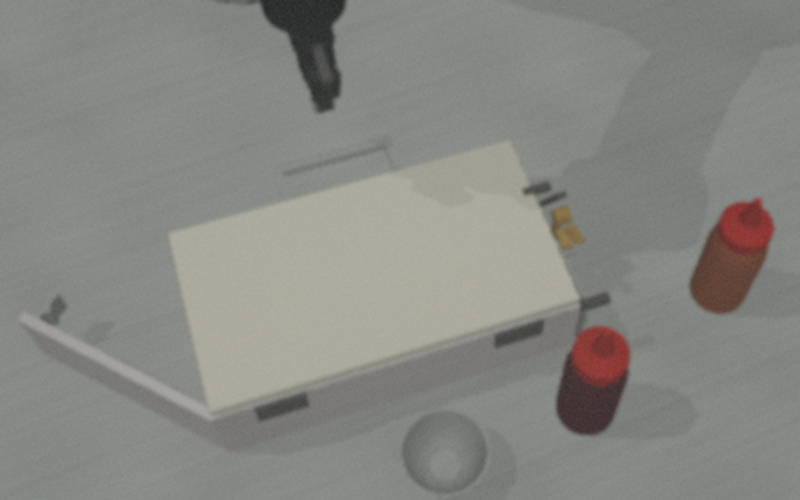

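View pics/d15.png

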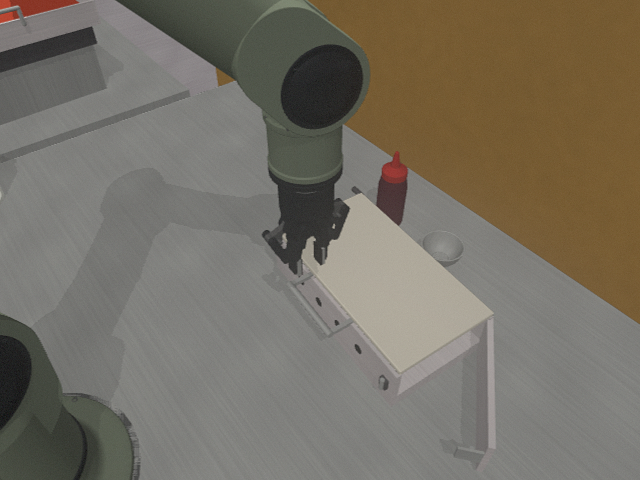

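Flap flat (slope same as start), pawl back to its start position. Now the door.

```bash
python3 - <<'E'
from h import *
for u,v in((489,446),(495,446),(487,320),(494,318)): print(u,v,w2L(world('d15',u,v,z=88)).round(1))
W,p=cloud('d15'); m=(W[...,2]>80)&(W[...,2]<95)&(W[...,1]<-265)
P=np.array([w2L(x) for x in W[m]]); print(len(P),np.percentile(P,[2,98],axis=0).round(1))
x=P[:,0];y=P[:,1]; k=np.polyfit(x,y,1); print(k,np.arctan(k[0]))
go(L2w(-15,-345,200),-5)
E
```

```text
489 446 [ -61.7 -335.7   88. ]
495 446 [ -54.8 -340.3   88. ]
487 320 [  94.3 -182.9   88. ]
494 318 [ 107.2 -186.5   88. ]
981 [[ -60.3 -338.8   80.8]
 [  86.2 -197.9   90. ]]
[   0.96210194 -280.64737985] 0.7660855330242587
t 57.08 pos [462.5 -51.6 199. ] toolx [ 0.997 -0.077  0.002] tooly [-0.077 -0.997  0.005] z [ 0.001 -0.005 -1.   ] F [ 0.2  0.1 -0.5] g 0.398 j [-0.44  0.36  0.54  2.06 -0.25  0.78  0.17]
target [ 564.5 -405.9  200. ] delta tool mm [129.  345.3   0.8] frac [0.2581 0.6906 0.0017]
head -4.4 yaw frac 0.0063 deg 0.6
```

```bash
python3 -m creep '{"fingers":[-1,-1,-1,-1,-1,-1,-1,-1,-1,-1],"linear":[[0.015,0.04,0],[0.035,0.088,0],[0.035,0.088,0],[0.035,0.088,0],[0.035,0.088,0],[0.035,0.088,0],[0.035,0.088,0],[0.035,0.088,0],[0.025,0.05,0],[0,0,0]],"yaw":[0,0,0,0,0,0,0,0,0,0]}' 40
python3 - <<'E'
from h import *
go(L2w(3,-360,61),-5); snap('wrist','w16')
E
```

```text
t: 58.32
position: [576.5, -424.6, 187.8]
tool_rot: [-0.0, 0.999, -0.038, -0.007]
contact_force: [0.2, 0.2, -0.6]
grip_width: -0.003
t 58.33 pos [ 576.5 -424.6  187.8] toolx [ 0.997 -0.075 -0.015] tooly [-0.075 -0.997 -0.   ] z [-0.015  0.001 -1.   ] F [ 0.2  0.2 -0.6] g -0.003 j [ 0.28  0.77  0.49  1.37 -0.37  1.1   0.75]
target [ 581.1 -422.4   61. ] delta tool mm [  6.3  -2.5 126.7] frac [ 0.0126 -0.005   0.2535]
head -4.3 yaw frac 0.0078 deg 0.7
```

View pics/w16.png

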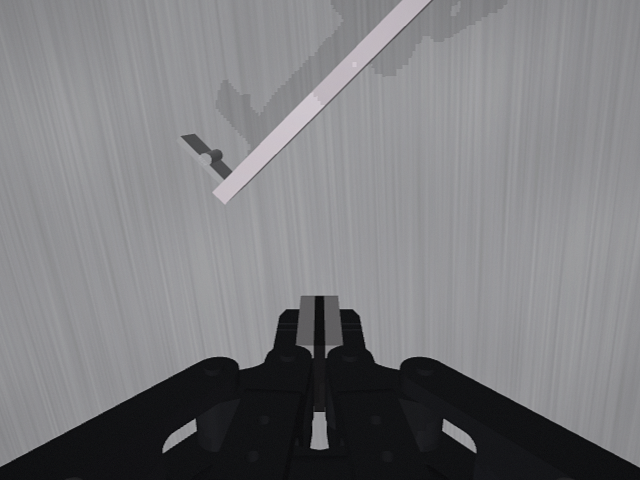

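```bash
python3 -m creep '{"fingers":[-1,-1,-1,-1,-1,-1],"linear":[[0.012,-0.005,0.03],[0,0,0.07],[0,0,0.08],[0,0,0.05],[0,0,0.018],[0,0,0]],"yaw":[0.007,0,0,0,0,0]}' 40
python3 - <<'E'
from h import *
s=go(L2w(-85,-210,61),-5); print(w2L(manip.get_state()['position']))
E
```

```text
t: 59.12
position: [582.3, -413.0, 55.5]
tool_rot: [-0.003, 0.999, -0.041, -0.009]
contact_force: [-0.0, -0.5, 0.2]
grip_width: 0.001
t 59.12 pos [ 582.3 -413.    55.5] toolx [ 0.996 -0.083 -0.018] tooly [-0.083 -0.997 -0.005] z [-0.017  0.007 -1.   ] F [-0.  -0.5  0.2] g 0.001 j [ 0.29  0.92  0.43  1.45 -0.43  0.89  0.77]
target [ 506.5 -265.3   61. ] delta tool mm [ -87.8 -141.    -3.3] frac [-0.1756 -0.2819 -0.0065]
head -4.7 yaw frac 0.0029 deg 0.3
[   3.34837727 -350.54547587   55.48757212]
```

```bash
python3 -m creep '{"fingers":[-1,-1,-1,-1,-1,-1,-1,-1,-1,-1],"linear":[[-0.012,-0.019,-0.001],[-0.012,-0.019,-0.001],[-0.012,-0.019,-0.001],[-0.012,-0.019,-0.001],[-0.012,-0.019,-0.001],[-0.012,-0.019,-0.001],[-0.012,-0.019,-0.001],[-0.012,-0.019,-0.001],[-0.012,-0.019,-0.001],[0,0,0]],"yaw":[0,0,0,0,0,0,0,0,0,0]}' 40
python3 - <<'E'
from h import *
go(L2w(-85,-200,61),-5); print(w2L(manip.get_state()['position'])); snap('side','d17')
E
```

```text
t: 60.38
position: [533.6, -316.4, 64.8]
tool_rot: [-0.002, 0.999, -0.041, -0.007]
contact_force: [-0.4, -0.2, 1.2]
grip_width: 0.003
t 60.38 pos [ 533.6 -316.4   64.8] toolx [ 0.997 -0.082 -0.014] tooly [-0.082 -0.997 -0.004] z [-0.013  0.005 -1.   ] F [-0.4 -0.2  1.2] g 0.003 j [ 0.16  0.78  0.42  1.73 -0.44  0.74  0.73]
target [ 507.4 -255.3   61. ] delta tool mm [-31.  -58.8   4.5] frac [-0.0621 -0.1175  0.0089]
head -4.7 yaw frac 0.0035 deg 0.3
[ -53.58355397 -258.59775825   64.80540517]
```

View pics/d17.png

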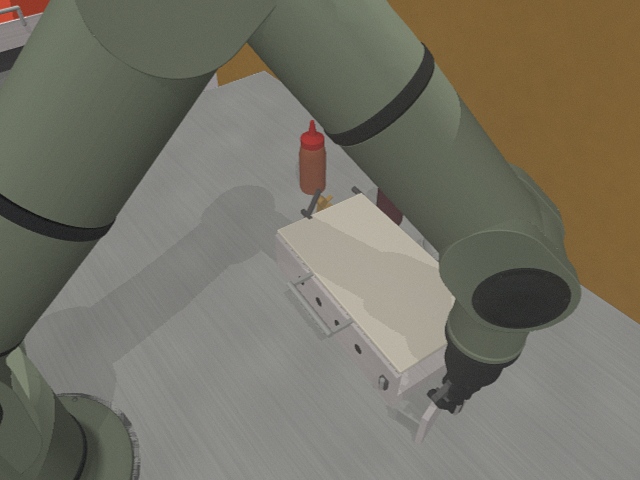

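```bash
python3 -m creep '{"fingers":[-1,-1,-1,-1,-1,-1],"linear":[[-0.01,-0.018,0.001],[-0.01,-0.018,0.001],[-0.01,-0.018,0.001],[-0.01,-0.018,0.001],[-0.01,-0.014,0.001],[0,0,0]],"yaw":[0,0,0,0,0,0]}' 40
python3 - <<'E'
from h import *
go(L2w(-85,-194,61),-5); print(w2L(manip.get_state()['position']))
E
```

```text
t: 61.18
position: [510.8, -269.1, 62.5]
tool_rot: [-0.002, 0.999, -0.041, -0.007]
contact_force: [0.5, -0.2, 0.2]
grip_width: -0.0
t 61.17 pos [ 510.8 -269.1   62.5] toolx [ 0.997 -0.082 -0.013] tooly [-0.082 -0.997 -0.004] z [-0.013  0.005 -1.   ] F [ 0.5 -0.2  0.2] g -0.0 j [ 0.1   0.73  0.42  1.85 -0.45  0.67  0.7 ]
target [ 507.9 -249.4   61. ] delta tool mm [ -4.5 -19.4   1.7] frac [-0.0089 -0.0388  0.0034]
head -4.7 yaw frac 0.0033 deg 0.3
[ -80.42127716 -213.39371054   62.54945175]
```

```bash
python3 -m creep '{"fingers":[-1,-1,-1,-1,-1,-1],"linear":[[0,-0.012,0],[0,-0.012,0],[0,-0.008,0],[0,-0.006,0],[0,-0.006,0],[0,0,0]],"yaw":[0,0,0,0,0,0]}' 40
python3 - <<'E'
from h import *
st(); print(w2L(manip.get_state()['position']))
E
```

```text
t: 61.92
position: [512.7, -251.1, 63.3]
tool_rot: [0.001, 0.999, -0.043, -0.005]
contact_force: [-0.2, 1.2, 4.4]
grip_width: 0.001
t 61.92 pos [ 512.7 -251.1   63.3] toolx [ 0.996 -0.086 -0.011] tooly [-0.086 -0.996  0.003] z [-0.011 -0.003 -1.   ] F [-0.2  1.2  4.4] g 0.001 j [ 0.06  0.72  0.42  1.88 -0.46  0.65  0.67]
[ -80.10536154 -195.30424259   63.3421258 ]
```

```bash
python3 -m creep '{"fingers":[-1,-1,-1,-1,-1,-1],"linear":[[0,0,-0.008],[0,-0.006,0],[0,-0.008,0],[0,-0.01,0],[0,-0.012,0],[0,-0.012,0]],"yaw":[0,0,0,0,0,0]}' 40
python3 - <<'E'
from h import *
st(); print(w2L(manip.get_state()['position'])); snap('wrist','w18')
E
```

```text
t: 62.68
position: [513.1, -250.1, 70.7]
tool_rot: [0.018, 0.999, -0.051, -0.0]
contact_force: [-2.8, -36.9, -4.1]
grip_width: 0.003
t 62.67 pos [ 513.1 -250.1   70.7] toolx [ 0.995 -0.102  0.001] tooly [-0.102 -0.994  0.036] z [-0.003 -0.035 -0.999] F [ -2.8 -36.9  -4.1] g 0.003 j [ 0.02  0.71  0.45  1.89 -0.44  0.63  0.63]
[ -79.74277729 -194.27838716   70.67242801]
```

View pics/w18.png

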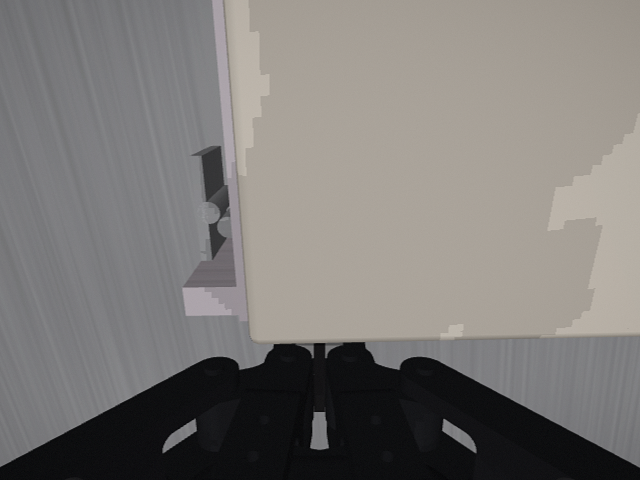

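Force −37 N: firmly against the stop. Back off and check.

```bash
python3 -m creep '{"fingers":[-1,-1,-1,-1,-1,-1,-1,-1,-1,-1,-1,-1],"linear":[[0,0.012,0],[0,0.03,0],[0,0.05,0],[0,0.06,0],[0,0.06,0],[0,0,-0.05],[0,0,-0.06],[0,0,-0.06],[0,0,-0.06],[0,0,-0.05],[-0.08,0,0],[-0.08,0,0]],"yaw":[0,0,0,0,0,0,0,0,0,0,0,0]}' 40
python3 - <<'E'
from h import *
st(); snap('side','d19'); snap('scene','s19')
cv2.imwrite('pics/s19a.png',cv2.resize(cv2.imread('pics/s19.png')[130:380,90:490],None,fx=2,fy=2,interpolation=cv2.INTER_CUBIC))
E
```

```text
t: 64.22
position: [421.7, -348.2, 218.5]
tool_rot: [0.016, 0.999, -0.049, -0.001]
contact_force: [-0.9, -1.1, 0.2]
grip_width: 0.003
t 64.22 pos [ 421.7 -348.2  218.5] toolx [ 0.995 -0.098 -0.   ] tooly [-0.098 -0.995  0.032] z [-0.003 -0.032 -0.999] F [-0.9 -1.1  0.2] g 0.003 j [ 0.14  0.46  0.58  1.86 -0.28  0.89  0.75]
```

View pics/s19a.png

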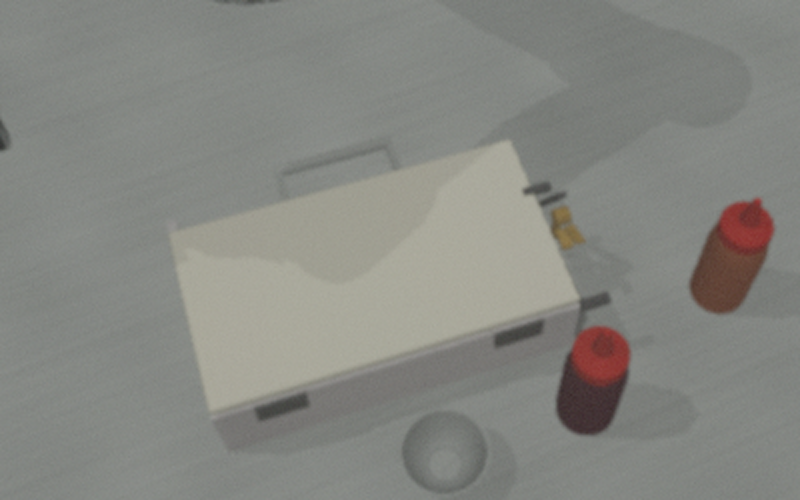

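View pics/d19.png

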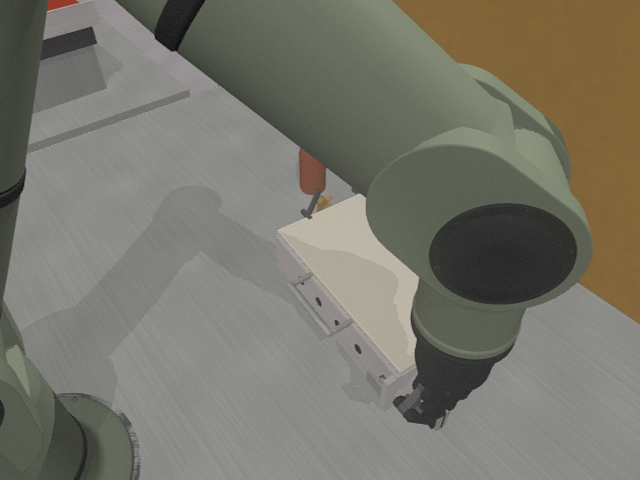

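```bash
python3 -m creep '{"fingers":[-1,-1,-1,-1,-1,-1,-1,-1,-1,-1,-1,-1],"linear":[[0.03,-0.05,-0.01],[0.01,-0.08,0],[0.01,-0.09,0],[0,-0.09,0],[0,-0.09,0],[0,-0.09,0],[0,-0.09,0],[0,-0.09,0],[0,-0.09,0],[0,-0.09,0],[0,-0.06,0],[0,0,0]],"yaw":[0,0,0,0,0,0,0,0,0,0,0,0]}' 40
python3 - <<'E'
from h import *
st(); snap('side','d20')
cv2.imwrite('pics/d20a.png',cv2.resize(cv2.imread('pics/d20.png')[180:430,250:510],None,fx=2.3,fy=2.3,interpolation=cv2.INTER_CUBIC))
E
```

```text
t: 65.82
position: [494.6, 116.0, 211.6]
tool_rot: [0.014, 0.999, -0.049, -0.0]
contact_force: [-0.0, -0.1, 0.1]
grip_width: -0.001
t 65.83 pos [494.6 116.  211.6] toolx [ 0.995 -0.098  0.001] tooly [-0.098 -0.995  0.028] z [-0.002 -0.028 -1.   ] F [-0.  -0.1  0.1] g -0.001 j [-0.77  0.41  0.53  1.94 -0.24  0.87 -0.21]
```

View pics/d20a.png

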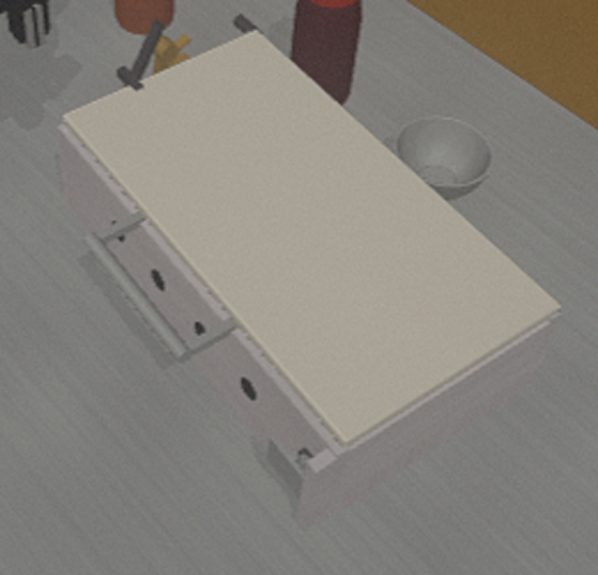

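```bash
python3 - <<'E'
from h import *
W,p=cloud('d20'); L=(W[...,:2]-LO)@np.stack([LX,LYv],1); z=W[...,2]
m=(z>20)&(z<75)&(L[...,1]<-170)&(L[...,1]>-230)&(L[...,0]>-115)&(L[...,0]<95)
k=np.polyfit(L[m][:,0],L[m][:,1],1); print("door",m.sum(),k)
# flap right edge
m=(z>98)&(z<112)&(abs(L[...,1])<200)&(abs(L[...,0])<110)
xs=np.arange(-90,90,15); e=[L[m&(abs(L[...,0]-x)<5)][:,1].min() for x in xs]; print("flap edge slope",np.polyfit(xs,e,1))
m2=m&(p.min(-1)>120); A=np.c_[L[m2],np.ones(m2.sum())]; print(np.linalg.lstsq(A,z[m2],rcond=None)[0])
E
```

```text
door 1348 [-1.40716305e-04 -1.84667154e+02]
flap edge slope [ 6.87244284e-04 -1.85370720e+02]
[2.29391910e-03 7.08605505e-04 1.04674752e+02]
```

```bash
python3 -c "
from plant import manip
print(manip.hand_in())"
```

```text
the job is handed in; nothing more can be done
None
```

The job is done and handed in at about 66 s of the 210 s. I raised the flap to its top notch, where it stayed propped. I put the three tins that were there into the well (tin D was absent), then lifted the flap to about 1.66 rad and lowered it flat. Last, I pushed the end door shut.

**Last checks:**
- **Door:** measures about 0.000 rad in the depth image.
- **Flap:** lies flat, with its top at about 104 mm and the same slope as at the start.
- **Pawl:** the pictures show it tipping outward at the top, and back in its starting position after the flap came down.
- **Bottles and bowl:** they look unmoved in the pictures; I did not measure them.
- **Tins:** all three were seen standing in the well shortly before the flap was lowered. They have not been visible since.

**What went wrong or disagreed:**
- **Slipped grip:** my first grip on the bar slipped and the flap fell back to its first notch, so I gripped again deeper. The wrist depth image put the fingertips about 3 mm behind the reported TCP, not 25 mm ahead as described. I used the measured offset from then on.
- **Door push:** the final push reached about 37 N at the wrist, close to the 40 N limit that applies to the arm or the gripper's body. I could not tell from the wrist picture whether all of that force came from the fingers on the door.

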